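# Check the hook scale with the large test weight

### The job

Get the hook scale ready and check it: nudge its catch plate towards the column until the hole in the plate drops over the locating pin and the plate lies flat, then hang the larger of the two test weights on the scale's hook by its bail, let go and leave it until it has hung quite still for over a second. Then lift it off the hook and set it down gently, upright and on its own, on the white board it came from, with the plate still home on its pin. Do not force the hook down to its bottom stop, and leave the smaller weight, the jar and the bottles where they are.

Things in the scene. Friction and masses are not known exactly. Their poses are not given: they have to be found in the camera images.
- hook_scale: fixed hook scale: a grey column 50 (x) x 90 (y) x 237 mm high on a dark foot 60 x 110 mm; origin on the worktop at the centre of the foot. Its own -x is its front: the hook and the locating pin lie in front, on its centre line (y = 0).
- scale_hook (a joint): sprung hook of the scale: 0 unloaded, grows as the hook sinks straight down, m; stiffness 220 N/m, damped, bottom stop at 0.050 m. The large weight sinks it 23 to 31 mm.
- hook_valley (a point): floor of the hook's valley, on top of the 10 mm round hook bar, where a bail comes to rest; 95 mm in front of the column's centre, 190 mm above the worktop unloaded; sinks with the hook. Axes as hook_scale. Flat 10 mm either way along x; behind, the bar climbs 11 mm to the column; in front the tip turns up, ending 32 mm in front of the valley and 16 mm above it. Free above.
- locating_pin (a point): foot, on the worktop, of the fixed upright locating pin, 16 mm in diameter and 9 mm high with a rounded top, 80 mm in front of the column's centre, below the hook. Axes as hook_scale.
- plate_hole (a point): centre of the round hole (22 mm) in the catch plate, at the plate's underside, 45 mm behind (+x of) its middle and 45 mm from its rear edge. At the start 16 to 34 mm short of the pin (on the robot's side of it) and up to 8 mm aside; home, the pin stands in the hole and this point is on the worktop. Axes as catch_plate.
- catch_plate: loose flat aluminium plate in front of the scale, 180 (x) x 110 (y) x 6 mm, 0.32 kg; origin in the middle of its underside, +x towards the column. Side lips 12 mm high; front lip 26 mm high, 6 mm thick, along the whole front edge, for pushing. At the start its rear rests on top of the pin and its front edge on the worktop; home, it lies flat at z = 0.
- plate_lip (a point): middle of the front (outer) face of the catch plate's front lip, 13 mm above the plate's underside, 135 mm in front of the hole. Axes as plate_hole (+x towards the hole and the column).
- large_weight_center (a point): the larger test weight, 165 mm high, 0.5 to 0.7 kg; point half-way up on its axis. Round aluminium body, 80 mm in diameter, 45 mm high; above it a steel bail with a crossbar along y; on the crossbar a black grip post, 20 (x) x 26 (y) mm, from 113 to 165 mm above the foot, to hold it by. A half turn about z makes no difference.
- large_weight_eye (a point): underside of the middle of the large weight's crossbar, 106 mm above the foot, on the axis: the point that sits in the hook's valley. Axes as large_weight_center. The bail is 10 mm bar: uprights at y = +-30 mm, crossbar slightly gabled; its opening, 50 mm wide and 61 mm high, looks along x, so the hook must enter along x.
- small_weight_center (a point): the smaller test weight, same make, 130 mm high, body 60 mm in diameter; point half-way up on its axis. To be left alone.
- weights_board: fixed white board, 215 (x) x 370 (y) x 16 mm, on which both weights and the salt jar stand; origin at the centre of its underside, top at z = 0.016.
- salt_jar: spice jar standing on the board, 47 mm in diameter, 97 mm high; origin at the centre of its underside. To be left alone.
- sauce_bottle: squeeze bottle standing between board and scale, 53 mm in diameter, 180 mm high; origin at the centre of its underside. To be left alone.
- spray_bottle: trigger spray bottle left of the scale, 112 x 101 x 276 mm; origin at the centre of its underside. To be left alone.
There are look-alikes about, which are no part of the job. What is shaped like the part that bears large_weight_center but red is not meant.

How it is judged:
On the way, in this order (a step that is already met when the one before it is completed fails the run):
1. the catch plate lies flat with its hole over the locating pin (horizontal distance between plate_hole and locating_pin below 0.006 m and height (world z) of plate_hole below 0.0035 m and angle between plate_hole's own z axis and vertical below 0.025 rad), for 0.2 s.
2. the large weight hangs on the hook, let go and still, for one second (value of joint scale_hook between 0.017 and 0.04 m and distance between large_weight_eye and hook_valley below 0.025 m and linear speed of large_weight below 0.03 m/s and angular speed of large_weight below 0.4 rad/s and contact force between large_weight and the fingers below 0.05 N), for 1 s.
3. the large weight is off the hook (value of joint scale_hook below 0.005 m and distance between large_weight_eye and hook_valley above 0.06 m), for 0.1 s.
At the end, for the whole second after the job is handed in: Plate flat with its hole over the pin (centres within 6 mm); hook empty and back up (within 5 mm); large weight released, upright and still on the white board, its axis within 90 mm (x) and 170 mm (y) of the board's middle, touching neither the small weight nor the jar (all of step 1 and value of joint scale_hook below 0.005 m and x of large_weight_center in the frame of weights_board between -0.09 and 0.09 m and y of large_weight_center in the frame of weights_board between -0.17 and 0.17 m and height (world z) of large_weight_center between 0.094 and 0.103 m and angle between large_weight_center's own z axis and vertical below 0.05 rad and linear speed of large_weight below 0.02 m/s and contact force between large_weight and the fingers below 0.05 N and contact force between large_weight and small_weight below 0.05 N and contact force between large_weight and salt_jar below 0.05 N).
It fails at once if the hook is forced down to its bottom stop (beyond 46 mm) (value of joint scale_hook above 0.046 m).
It fails at once if the large weight is dropped or banged onto the board (over 80 N) (contact force between large_weight and weights_board above 80 N).
It fails at once if the small weight is knocked over or shoved more than 40 mm (distance of small_weight_center from where it was at the start of the episode above 0.04 m or angle between small_weight_center's own z axis and vertical above 0.4 rad).
It fails at once if the salt jar is knocked over or shoved more than 40 mm (distance of salt_jar from where it was at the start of the episode above 0.04 m or angle between salt_jar's own z axis and vertical above 0.4 rad).
It fails at once if a bottle is knocked over or shoved more than 40 mm (distance of any of sauce_bottle, spray_bottle from where it was at the start of the episode above 0.04 m or angle between any of sauce_bottle, spray_bottle's own z axis and vertical above 0.4 rad).
It also fails if it takes over 72 s, if anything falls off the work surface, if the arm or the gripper's body presses on something with over 40 N, if the wrist force passes 120 N, or if a joint passes its speed limit or range.

### The arm

A 7-joint arm with a two-finger parallel gripper is mounted at the origin on a cart in front of the work surface, level with it; the furniture and walls round the work are solid. World frame = base frame: x ahead of the robot, y to its left, z up, the work surface at z = 0. Lengths are in m, angles in rad, forces in N, time in s.
With the tool pointing down it reaches from about 0.4 to 0.9 m from the base axis. Payload 5.6 kg.
Tool frame: the origin (TCP) lies where the fingers leave the gripper's body, on its centre line; the fingertips stand 88 mm ahead of it and the grasp point (between the pads) lies pinch_z ahead of it (pinch_z is the distance from the TCP to the grasp point, in m); y points along the fingers, x is the direction in which the jaws open and shut, and the axes are right-handed (so a half turn about y gives the same grasp; the last joint's range is limited). The gripper opens to 92 mm and grips with 3 to 60 N. Pads are 20 mm wide; open, the fingers measure 128 mm over their backs; the gripper's body (75 mm by 189 mm) begins 69 mm behind the grasp point.
Start: joints at [1.277, 0.468, -0.012, 1.603, 0.006, 1.071, -0.056], TCP at [0.161, -0.63, 0.303] pointing down, gripper open.
Joint ranges: [-2.53, 2.53], [-0.31, 2.02], [-1.57, 1.55], [0.28, 2.44], [-1.29, 4.43], [0.15, 1.84], [-2.92, 2.92]. Speed limits (rad/s): [2.57, 2.57, 3.14, 3.14, 3.14, 3.14, 3.14].

### API

Orientations are given as a 3x3 rotation matrix whose columns are the frame's x, y, z axes.
In Python, from rig import * gives the robot as it stands.
- The arm moves only by the tool apply_moves, never from a script. Its argument "deltas" is a list of rows, each a list of 3 entries, a list of its own where there are three numbers: the shift along the world's x, y, z in cm, then the turn, a rotation vector about the world's x, y, z in degrees, then the opening in per cent of the stroke, from 0 (shut) to 100 (fully open). In form: [[[tx, ty, tz], [wx, wy, wz], gripper], ...]. A call has 1 to 8 rows; each row shifts and turns the pose as measured when the row begins; what a row does not reach is not made up. A row lasts 1/12 s, in which the tool goes at most 41.7 mm and 7.16 degrees, less where a joint would pass 70% of its speed; a pose out of reach is approached as far as the arm can. A call with a gripper value outside its range is refused whole. The fingers move at their own pace and stop on an object; "newtons" is the grip in N (left out, the last holds). Time passes only in rows, so rows that do not move let the fingers close. It gives the time, the measured TCP pose, the force and the opening at its end, in the units of the state.
- observe(): the state, without advancing time (a new reading comes with each control period).
- grab_frame(name): name is "side" or "top" or "wrist"; returns (picture, depth): 480x640x3 uint8, red, green, blue; 480x640 float32, m along the optical axis (not along the pixel's ray), 0 where there is no reading.
- camera_info(name): a dict with "camera_matrix" (3x3 intrinsics, pixels), "extrinsics" (4x4, takes a point from camera to world coordinates); the wrist camera has in their place "tool_from_camera" (4x4, takes a point from camera to tool coordinates, whose origin is the TCP and whose axes are the tool frame's). Camera axes: x right, y up, looking along -z (the intrinsics and any distortion apply to the point x, -y, -z); pixel columns grow to the right and rows downward; lengths in m; the calibration is good to about 2 mm. A picture is of the moment at which its call begins: read the wrist's pose just before it. camera_info takes no time and is no camera call.
- hand_in(): hands the job in, once; it reports no verdict.
The state is a dict: "time": time; "joints": joint angles; "qd": joint speeds; "joint_torque": joint torques, N m; "eef_pos": TCP position; "orientation": TCP orientation; "wrist_force": force on the tool from outside, world axes, zero at the start; "ft_torque": the same for the moment, N m; "width": finger opening in m.
Only numpy, scipy, OpenCV 4.12 (cv2) and the standard library are available. Lean on these libraries where they do the work, as an engineer would, in place of code of your own. Each camera call takes 0.05 s, during which the arm holds its last target.

## Working session

There is one attempt and no reset: what is moved stays moved. The work goes in short steps, Python scripts to look and compute and a tool call to move; the robot and the scene stay as the last step left them, time stands still between calls to the robot, and variables do not carry over. Pictures are saved under pics/ and viewed, and the job is handed in when it is done.

Besides the shell and the picture viewer there is one more tool, called after "Call:" as a command line: name --argument value ..., lists and objects as JSON in quotes. apply_moves: Moves the arm, as the interface text tells. Its arguments: {"type":"object","properties":{"deltas":{"type":"array","items":{"type":"array"}},"newtons":{"type":"number"}},"required":["deltas"]}

```bash
ls; mkdir -p pics
cat > h.py <<'E'
from rig import *
import numpy as np, cv2
def save(n,im): cv2.imwrite('pics/'+n+'.png',cv2.cvtColor(np.ascontiguousarray(im),cv2.COLOR_RGB2BGR))
def shot(name):
    s=observe(); im,d=grab_frame(name); ci=camera_info(name); K=np.array(ci['camera_matrix'])
    if name=='wrist':
        T=np.eye(4);T[:3,:3]=np.array(s['orientation']);T[:3,3]=s['eef_pos'];E=T@np.array(ci['tool_from_camera'])
    else: E=np.array(ci['extrinsics'])
    return im,d,K,E
def cloud(d,K,E):
    v,u=np.mgrid[0:d.shape[0],0:d.shape[1]]
    P=np.stack([(u-K[0,2])/K[0,0]*d,-(v-K[1,2])/K[1,1]*d,-d],-1)
    W=P@E[:3,:3].T+E[:3,3]; W[d<=0]=np.nan; return W
E
python3 - <<'E'
from h import *
print(observe())
for n in('side','top','wrist'):
    im,d,K,E=shot(n); save(n+'0',im); np.savez('pics/'+n+'0.npz',im=im,d=d,K=K,E=E); print(n,K.tolist(),E.round(3).tolist(),[k for k in camera_info(n)],(d>0).mean())
E
```

```text
pics
{'time': 0.0, 'joints': array([ 1.27703686,  0.46833909, -0.01160587,  1.60363697,  0.00599314,
        1.07141869, -0.05628476]), 'qd': array([ 9.96793724e-04,  1.42042682e-03,  5.43364469e-05, -1.73890236e-04,
        2.76935553e-04,  2.42944158e-04, -1.85367770e-05]), 'joint_torque': array([-6.29032147e-04, -5.20577502e+01, -1.26089808e-02, -2.43753862e+01,
       -5.66717761e-02,  1.70144968e-02,  1.32161331e-04]), 'eef_pos': array([ 0.16112589, -0.6292568 ,  0.30175941]), 'orientation': array([[ 2.48091567e-01, -5.50628895e-04,  9.68736430e-01],
       [-9.68734981e-01,  1.67958687e-03,  2.48092151e-01],
       [-1.76368369e-03, -9.99998438e-01, -1.16722135e-04]]), 'wrist_force': array([-0.32278587, -0.78870553, -0.32312878]), 'ft_torque': array([ 0.01011208, -0.00054008, -0.03106189]), 'width': 0.09194980674224518}
side [[615.8332023533167, 0.0, 313.284932387254], [0.0, 615.8332023533167, 243.82652610457163], [0.0, 0.0, 1.0]] [[0.998, -0.033, 0.062, 0.638], [0.07, 0.353, -0.933, -1.683], [0.009, 0.935, 0.354, 0.759], [0.0, 0.0, 0.0, 1.0]] ['camera_matrix', 'extrinsics'] 0.9960709635416667
top [[518.4308206873633, 0.0, 309.69977418907774], [0.0, 518.4308206873633, 241.81185252094693], [0.0, 0.0, 1.0]] [[-0.003, 0.993, -0.12, 0.377], [-1.0, -0.004, -0.009, -0.025], [-0.01, 0.12, 0.993, 1.589], [0.0, 0.0, 0.0, 1.0]] ['camera_matrix', 'extrinsics'] 0.9961555989583334
wrist [[343.2468393069536, 0.0, 325.84313331268345], [0.0, 343.2468393069536, 238.28662181378473], [0.0, 0.0, 1.0]] [[0.248, 0.927, 0.281, 0.241], [-0.969, 0.237, 0.071, -0.61], [-0.001, -0.29, 0.957, 0.384], [0.0, 0.0, 0.0, 1.0]] ['camera_matrix', 'tool_from_camera'] 0.9959602864583333
```

View images.

View pics/side0.png

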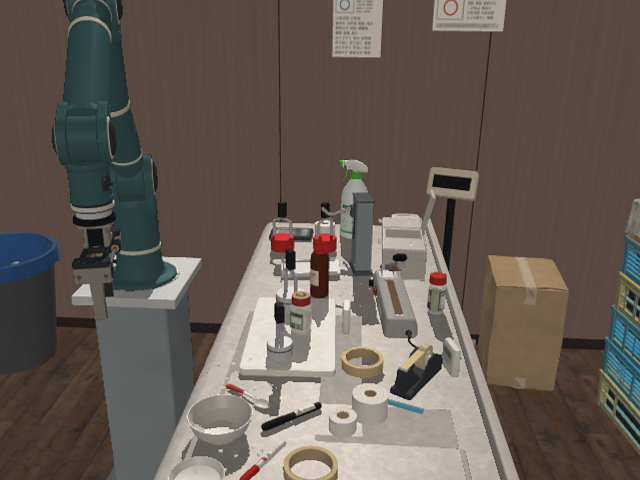

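View pics/top0.png

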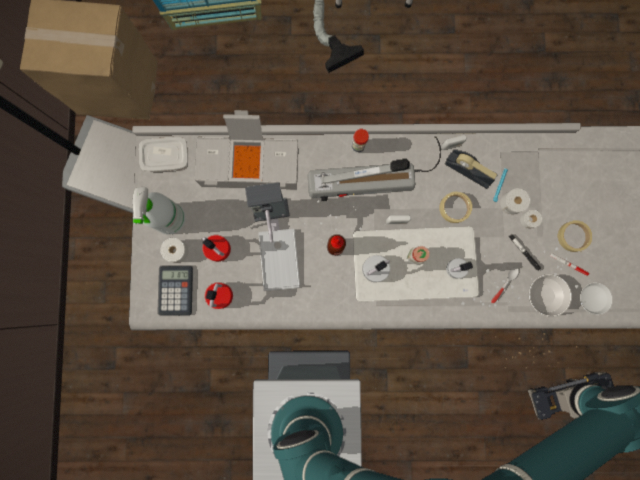

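View pics/wrist0.png

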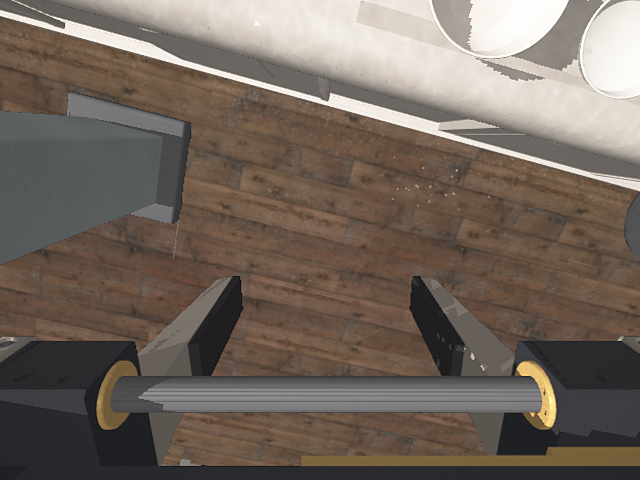

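Run:
```python
from h import *
t=np.load('pics/top0.npz'); s=np.load('pics/side0.npz')
a=cv2.resize(t['im'][180:320,230:500],None,fx=2.9,fy=2.9,interpolation=cv2.INTER_CUBIC); save('topc',a)
a=cv2.resize(s['im'][180:380,230:420],None,fx=3,fy=3,interpolation=cv2.INTER_CUBIC); save('sidec',a)
W=cloud(t['d'],t['K'],t['E'])
for n,(u,v) in dict(w1=(376,268),w2=(461,268),jar=(420,254),sauce=(336,243)).items(): print(n,W[v,u].round(3))
sub=W[230:300,355:480]
for (u0,u1) in((360,395),(440,475)):
    P=W[250:285,u0:u1].reshape(-1,3); print(u0,np.nanmax(P[:,2]),[ (round(h,3), (np.abs(P[:,2]-h)<.006).sum()) for h in np.arange(.02,.2,.012)])
```

```text
w1 [ 0.477 -0.195  0.146]
w2 [ 0.478 -0.439  0.119]
jar [ 0.519 -0.326  0.112]
sauce [ 0.546 -0.084  0.16 ]
360 0.18973781269541967 [(np.float64(0.02), np.int64(478)), (np.float64(0.032), np.int64(13)), (np.float64(0.044), np.int64(12)), (np.float64(0.056), np.int64(276)), (np.float64(0.068), np.int64(174)), (np.float64(0.08), np.int64(3)), (np.float64(0.092), np.int64(1)), (np.float64(0.104), np.int64(2)), (np.float64(0.116), np.int64(19)), (np.float64(0.128), np.int64(24)), (np.float64(0.14), np.int64(3)), (np.float64(0.152), np.int64(4)), (np.float64(0.164), np.int64(5)), (np.float64(0.176), np.int64(55)), (np.float64(0.188), np.int64(16)), (np.float64(0.2), np.int64(0))]
440 0.1521710614087708 [(np.float64(0.02), np.int64(621)), (np.float64(0.032), np.int64(19)), (np.float64(0.044), np.int64(81)), (np.float64(0.056), np.int64(161)), (np.float64(0.068), np.int64(4)), (np.float64(0.08), np.int64(3)), (np.float64(0.092), np.int64(16)), (np.float64(0.104), np.int64(11)), (np.float64(0.116), np.int64(9)), (np.float64(0.128), np.int64(10)), (np.float64(0.14), np.int64(45)), (np.float64(0.152), np.int64(26)), (np.float64(0.164), np.int64(0)), (np.float64(0.176), np.int64(0)), (np.float64(0.188), np.int64(0)), (np.float64(0.2), np.int64(0))]
```

View pics/topc.png

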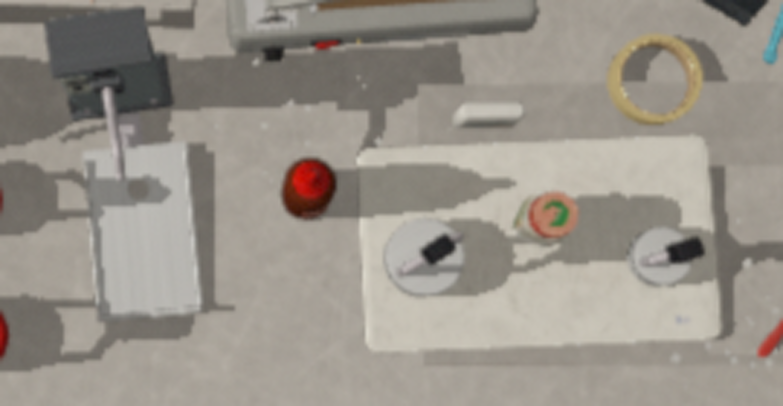

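View pics/sidec.png

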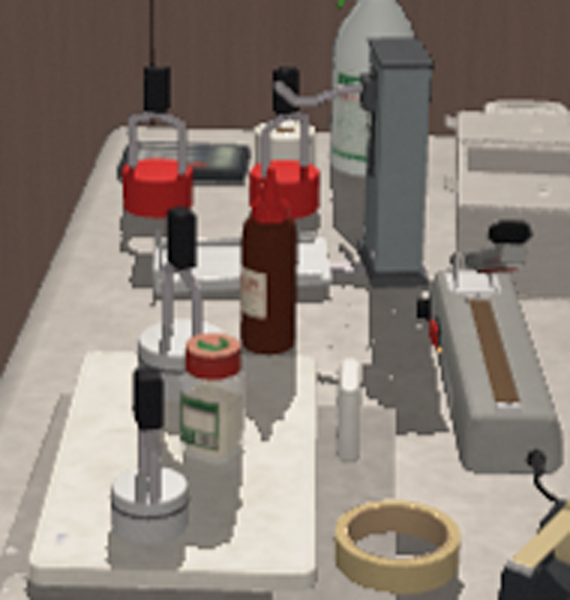

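Run:
```python
from h import *
t=np.load('pics/top0.npz'); W=cloud(t['d'],t['K'],t['E']); im=t['im']
def box(m,h,name):
    P=W[m][:,:2]; r=cv2.minAreaRect((P*1000).astype(np.float32)); print(name,m.sum(),'c',np.array(r[0]).round(1),'size',np.array(r[1]).round(1),'ang',round(r[2],1),'zmed',np.median(W[m][:,2]).round(4),'meanxy',P.mean(0).round(4))
def reg(u0,u1,v0,v1,z0,z1):
    m=np.zeros(W.shape[:2],bool); m[v0:v1,u0:u1]=True; return m&(W[...,2]>z0)&(W[...,2]<z1)
box(reg(360,395,250,285,.172,.2),0,'posttop')
box(reg(355,400,245,290,.05,.066+.006),0,'bodytop')
box(reg(355,400,245,290,.11,.14),0,'crossbar')
box(reg(440,478,250,285,.04,.062),0,'smallbody')
box(reg(240,300,175,225,.225,.25),0,'columntop')
box(reg(255,285,200,250,.17,.215),0,'hook')
box(reg(258,302,228,295,-.01,.04)&(im.min(-1)>150),0,'plate')
box(reg(350,485,225,302,.008,.022)&(im.min(-1)>120),0,'board')
box(reg(325,348,232,256,.03,.2),0,'sauce')
box(reg(408,432,243,265,.1,.13),0,'jar')
P=W[reg(255,285,200,250,.17,.215)]; print(P[np.argsort(P[:,0])][::3].round(3))
```

```text
posttop 69 c [ 483.3 -205.8] size [19.6 25.2] ang 33.3 zmed 0.1804 meanxy [ 0.4834 -0.2059]
bodytop 450 c [ 483.2 -205.8] size [77.2 77.3] ang 88.1 zmed 0.0609 meanxy [ 0.4823 -0.2034]
crossbar 45 c [ 483.2 -207.2] size [10.7 70.9] ang 31.0 zmed 0.1233 meanxy [ 0.4799 -0.2005]
smallbody 236 c [ 483.6 -447.4] size [58.6 56. ] ang 17.9 zmed 0.0515 meanxy [ 0.4837 -0.4449]
columntop 709 c [670.5 111.8] size [54.5 93.9] ang 9.3 zmed 0.2378 meanxy [0.67   0.1115]
hook 245 c [601.3  89.2] size [103.5  78.1] ang 15.0 zmed 0.2004 meanxy [0.6179 0.1004]
plate 1779 c [510.8  84.2] size [204.9 132.4] ang 0.5 zmed 0.0109 meanxy [0.5063 0.0834]
board 5918 c [ 502.5 -330.3] size [396.5 232.4] ang 89.8 zmed 0.0162 meanxy [ 0.4981 -0.3321]
sauce 312 c [551.2 -86.3] size [51.3 49.8] ang 85.6 zmed 0.129 meanxy [ 0.5472 -0.0851]
jar 208 c [ 520.8 -326.9] size [44.1 43.4] ang 88.0 zmed 0.1131 meanxy [ 0.5209 -0.3268]
[[0.546 0.095 0.208]
 [0.55  0.09  0.204]
 [0.552 0.092 0.21 ]
 [0.553 0.098 0.201]
 [0.555 0.095 0.202]
 [0.559 0.093 0.198]
 [0.561 0.096 0.202]
 [0.562 0.099 0.192]
 [0.565 0.099 0.191]

[... 833 characters left out ...]
0.209]
 [0.637 0.092 0.189]
 [0.638 0.129 0.2  ]
 [0.638 0.114 0.214]
 [0.639 0.12  0.211]
 [0.639 0.101 0.208]
 [0.64  0.109 0.205]
 [0.641 0.135 0.17 ]
 [0.641 0.111 0.213]
 [0.642 0.132 0.197]
 [0.642 0.138 0.196]
 [0.642 0.12  0.209]
 [0.642 0.098 0.208]
 [0.642 0.128 0.208]
 [0.643 0.131 0.205]
 [0.644 0.106 0.214]
 [0.644 0.128 0.212]
 [0.644 0.122 0.211]
 [0.645 0.104 0.21 ]
 [0.646 0.1   0.214]
 [0.648 0.096 0.206]
 [0.649 0.086 0.188]
 [0.649 0.09  0.172]
 [0.649 0.089 0.184]
 [0.65  0.082 0.21 ]
 [0.65  0.079 0.208]
 [0.65  0.085 0.207]
 [0.651 0.077 0.205]
 [0.652 0.074 0.2  ]
 [0.652 0.076 0.214]
 [0.652 0.073 0.185]
 [0.652 0.07  0.183]
 [0.654 0.067 0.188]
 [0.658 0.065 0.183]]
```

Call:
apply_moves --deltas '[[[2.2,3.3,0.8],[0,0,5],100],[[2.2,3.3,0.8],[0,0,5],100],[[2.2,3.3,0.8],[0,0,5],100],[[2.2,3.3,0.8],[0,0,5],100],[[2.2,3.3,0.8],[0,0,5],100],[[2.2,3.3,0.8],[0,0,5],100],[[2.2,3.3,0.8],[0,0,5],100],[[2.2,3.3,0.8],[0,0,5],100]]'

```text
time: 0.82
eef_pos: [0.3314, -0.3603, 0.3617]
orientation: [[0.82, -0.011, 0.572], [-0.572, -0.0, 0.82], [-0.009, -1.0, -0.006]]
wrist_force: [0.8, 0.0, 0.4]
width: 0.092
```

Call:
apply_moves --deltas '[[[1.0,4.0,0],[0,0,5],100],[[1.0,4.0,0],[0,0,5],100],[[1.0,4.0,0],[0,0,5],100],[[1.0,4.0,0],[0,0,5],100],[[1.0,4.0,0],[0,0,5],100],[[1.0,4.0,0],[0,0,5],100],[[1.0,4.0,0],[0,0,5],100],[[1.0,4.0,0],[0,0,5],100]]'

```text
time: 1.48
eef_pos: [0.411, -0.0368, 0.3639]
orientation: [[0.992, -0.001, -0.126], [0.126, -0.011, 0.992], [-0.003, -1.0, -0.011]]
wrist_force: [1.6, -0.3, 0.7]
width: 0.092
```

Call:
apply_moves --deltas '[[[1.0,3.5,0],[0,0,2],100],[[0.5,3.5,0],[0,0,2],100],[[0,0,0],[0,0,0],100]]'

```text
time: 1.73
eef_pos: [0.426, 0.0443, 0.365]
orientation: [[0.977, 0.003, -0.213], [0.213, -0.01, 0.977], [0.001, -1.0, -0.01]]
wrist_force: [-0.3, 0.4, -0.2]
width: 0.0921
```

```bash
cat observe 2>/dev/null
python3 - <<'E'
from h import *
n='wrist'
im,d,K,E=shot(n); save(n+'1',im); np.savez('pics/'+n+'1.npz',im=im,d=d,K=K,E=E); s=observe(); print(s['eef_pos'],s['orientation'],s['time']); 
import rig; print([x for x in dir(rig) if 'pinch' in x], )
E
```

```text
[0.42593852 0.04136258 0.36464668] [[ 9.77920115e-01  2.24868555e-03 -2.08966966e-01]
 [ 2.08979027e-01 -1.11194622e-02  9.77856904e-01]
 [-1.24707584e-04 -9.99935648e-01 -1.13438738e-02]] 1.7833
['pinch_z']
```

View pics/wrist1.png

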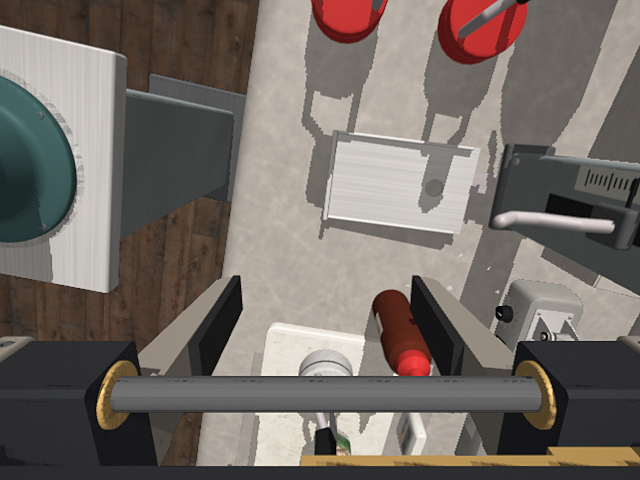

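```bash
cat > plate.py <<'E'
from h import *
import sys
im,d,K,E=shot('wrist')
if len(sys.argv)>1: save(sys.argv[1],im)
W=cloud(d,K,E)
import rig; print('pinch',rig.pinch_z)
s=observe(); print(s['eef_pos'].round(4),s['time'])
E
python3 - <<'E'
from h import *
import rig; print('pinch',rig.pinch_z)
t=np.load('pics/wrist1.npz'); W=cloud(t['d'],t['K'],t['E']); im=t['im'].astype(int)
save('w1c',cv2.resize(t['im'][110:260,290:510],None,fx=3.5,fy=3.5,interpolation=cv2.INTER_CUBIC))
for u,v in [(360,180),(400,180),(430,165),(450,200),(433,188),(332,160),(327,210),(329,180)]: print((u,v),W[v,u].round(4),im[v,u])
# lip points: high
m=np.zeros(im.shape[:2],bool); m[125:240,315:350]=True
m&=W[...,2]>.02; P=W[m]; print(len(P), cv2.minAreaRect((P[:,:2]*1000).astype(np.float32)),P[:,2].max())
m=np.zeros(im.shape[:2],bool); m[120:250,315:500]=True
m&=(W[...,2]>.012)|((W[...,2]>.004)&False); P=W[m]; print(len(P))
g=np.full(im.shape[:2]+(3,),0,np.uint8); h=np.clip(W[...,2]*1000*5+40,0,255); 
save('w1h',cv2.applyColorMap(cv2.resize(np.nan_to_num(h)[110:260,290:510].astype(np.uint8),None,fx=3.5,fy=3.5,interpolation=cv2.INTER_NEAREST),cv2.COLORMAP_JET))
E
```

```text
pinch 0.0694
(360, 180) [0.4645 0.075  0.0082] [207 203 197]
(400, 180) [0.5133 0.086  0.0114] [207 202 198]
(430, 165) [0.5448 0.1118 0.0111] [133 131 127]
(450, 200) [0.5816 0.0754 0.015 ] [210 205 200]
(433, 188) [5.609e-01 8.410e-02 2.000e-04] [108 103  98]
(332, 160) [0.4237 0.093  0.0261] [132 128 125]
(327, 210) [0.431  0.0317 0.0249] [196 191 187]
(329, 180) [0.4253 0.0689 0.0257] [220 215 209]
448 ((425.0161437988281, 73.55110168457031), (6.189825534820557, 108.3609848022461), 5.364910125732422) 0.028225011671023703
5980
```

View pics/w1c.png

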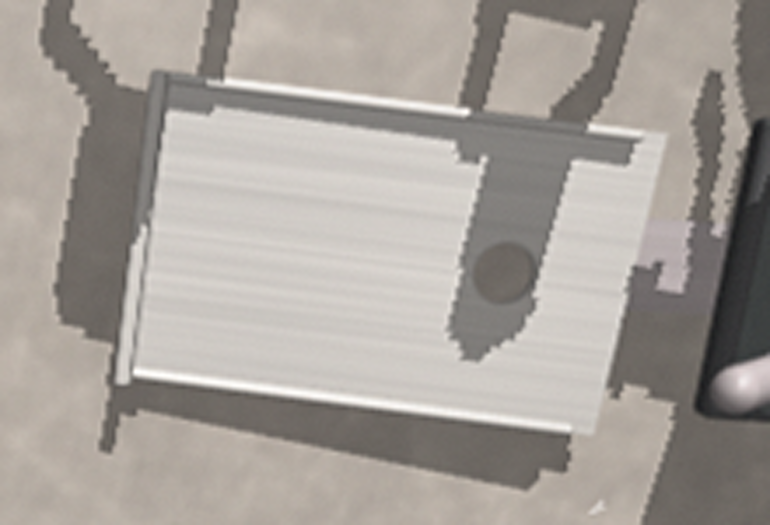

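View pics/w1h.png

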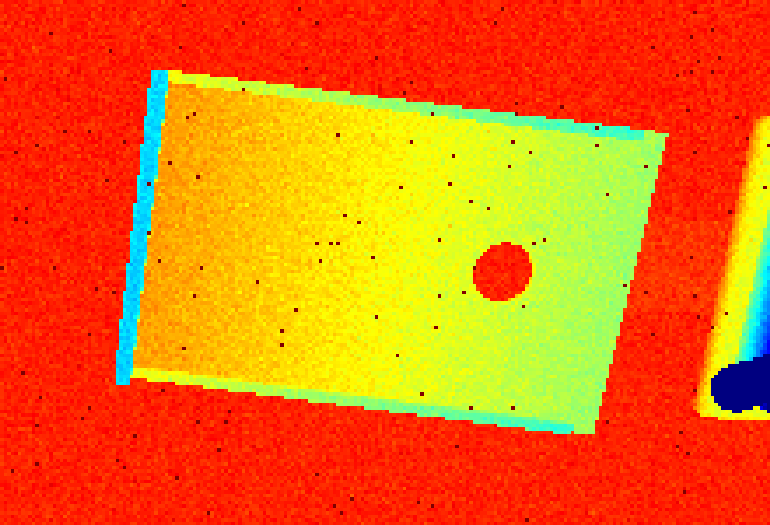

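Run:
```python
from h import *
t=np.load('pics/wrist1.npz'); W=cloud(t['d'],t['K'],t['E']); K,E=t['K'],t['E']
def ray(u,v,z):
    r=E[:3,:3]@np.array([(u-K[0,2])/K[0,0],-(v-K[1,2])/K[1,1],-1]); o=E[:3,3]; return o+r*(z-o[2])/r[2]
m=np.zeros(W.shape[:2],np.uint8); m[170:205,420:450]=(W[170:205,420:450,2]<.006)
n,l,st,c=cv2.connectedComponentsWithStats(m); i=1+np.argmax(st[1:,4]); print(st[i],c[i]); 
cs,_=cv2.findContours((l==i).astype(np.uint8),0,2); (cu,cv_),r=cv2.minEnclosingCircle(cs[0]); print(cu,cv_,r)
print('hole',ray(*c[i],.013),ray(cu,cv_,.012))
# plate surface plane
P=W[135:235,345:470].reshape(-1,3); P=P[(P[:,2]>.004)&(P[:,2]<.018)]
A=np.c_[P[:,:2],np.ones(len(P))]; k=np.linalg.lstsq(A,P[:,2],rcond=None)[0]
for _ in range(4):
    res=np.abs(A@k-P[:,2]); g=res<.002; k=np.linalg.lstsq(A[g],P[g][:,2],rcond=None)[0]
print('plane',k,'grad deg',np.degrees(k[:2]),'z at hole',k@[.563,.086,1])
# bounding rect of plate
m=(W[...,2]>k[0]*W[...,0]+k[1]*W[...,1]+k[2]-.003); z=np.zeros_like(m); z[120:245,315:486]=True; m&=z&(W[...,2]<.035)
m=cv2.morphologyEx(m.astype(np.uint8),cv2.MORPH_OPEN,np.ones((3,3)))>0
n,l,st,c=cv2.connectedComponentsWithStats(m.astype(np.uint8)); i=1+np.argmax(st[1:,4]); 
print(cv2.minAreaRect((W[l==i][:,:2]*1000).astype(np.float32)))
t=np.load('pics/top0.npz'); T=cloud(t['d'],t['K'],t['E'])
z=np.zeros(T.shape[:2],bool); z[275:295,255:305]=True; P=T[z&(T[...,2]>.018)&(T[...,2]<.04)]; print('top lip',len(P),cv2.minAreaRect((P[:,:2]*1000).astype(np.float32)))
z=np.zeros(T.shape[:2],bool); z[215:275,255:305]=True; P=T[z&(T[...,2]<.004)&(T[...,0]<.58)&(T[...,0]>.55)&(np.abs(T[...,1]-.085)<.03)]; print('top hole',len(P),P.mean(0) if len(P) else 0, P[::3].round(3))
```

```text
[425 179  17  17 217] [433.04147465 187.14285714]
433.0 187.0 8.602425575256348
hole [0.55625639 0.08634665 0.013     ] [0.55649036 0.08642122 0.012     ]
plane [ 0.05570735  0.00462551 -0.01791682] grad deg [3.19179615 0.26502212] z at hole 0.013844213274509798
((512.1796875, 81.56349182128906), (181.3185577392578, 110.18685913085938), 5.426969051361084)
top lip 81 ((444.05645751953125, 77.24739837646484), (45.64397048950195, 108.91421508789062), 0.8142325282096863)
top hole 26 [5.61194650e-01 9.05516389e-02 2.81919150e-04] [[ 0.572  0.091  0.001]
 [ 0.569  0.088 -0.004]
 [ 0.565  0.091  0.003]
 [ 0.562  0.1    0.003]
 [ 0.562  0.085  0.003]
 [ 0.56   0.085 -0.003]
 [ 0.556  0.088  0.003]
 [ 0.554  0.098 -0.002]
 [ 0.553  0.088  0.002]]
```

Run:
```python
from h import *
t=np.load('pics/wrist1.npz'); W=cloud(t['d'],t['K'],t['E'])
m=np.zeros(W.shape[:2],bool); m[130:260,480:640]=True
for a,b in((.228,.245),):
    P=W[m&(W[...,2]>a)&(W[...,2]<b)&(W[...,0]>.6)]; print(len(P),cv2.minAreaRect((P[:,:2]*1000).astype(np.float32)),np.median(P[:,2]))
F=W[m&(W[...,2]>.06)&(W[...,2]<.18)&(W[...,0]>.6)]
k=np.polyfit(F[:,1],F[:,0],1)
for _ in range(5):
    g=np.abs(np.polyval(k,F[:,1])-F[:,0])<.003; k=np.polyfit(F[g,1],F[g,0],1)
print('front face',len(F),g.sum(),k,'yaw',np.degrees(np.arctan(-k[0])),'x at y=.108',np.polyval(k,.108), F[g,1].min(),F[g,1].max())
H=W[m&(W[...,2]>.175)&(W[...,2]<.22)&(W[...,0]<.64)]
for x in np.arange(.54,.64,.01):
    q=H[np.abs(H[:,0]-x)<.005]
    if len(q): print(x.round(3),len(q),'y',np.percentile(q[:,1],[5,50,95]).round(4),'z',np.percentile(q[:,2],95).round(4))
print(H[:,0].min())
```

```text
0 ((0.0, 0.0), (0.0, 0.0), 0.0) nan
front face 7093 6511 [-0.15144215  0.65947913] yaw 8.61155955003593 x at y=.108 0.6431233812269979 0.06160029269199087 0.14934253716023937
0.54 57 y [0.087  0.0902 0.0929] z 0.2057
0.55 150 y [0.0862 0.0916 0.0952] z 0.206
0.56 87 y [0.0892 0.0942 0.0967] z 0.1995
0.57 156 y [0.0894 0.0944 0.0981] z 0.1907
0.58 174 y [0.0908 0.0958 0.0996] z 0.1908
0.59 217 y [0.0922 0.0971 0.1012] z 0.1949
0.6 227 y [0.0938 0.0988 0.1027] z 0.199
0.61 204 y [0.0952 0.1002 0.1043] z 0.2017
0.62 193 y [0.0968 0.1018 0.1057] z 0.2025
0.63 1397 y [0.0903 0.1069 0.1176] z 0.21
0.5424613924849992
  return _methods._mean(a, axis=axis, dtype=dtype,
  ret = ret.dtype.type(ret / rcount)
```

Call:
apply_moves --deltas '[[[-0.3,0.4,-1.5],[0.6,0,6.9],60],[[-0.3,0.4,-1.5],[0,0,6.9],60],[[-0.3,0.4,-1.5],[0,0,6.9],60],[[-0.3,0.4,-1.5],[0,0,6.9],60],[[-0.3,0.4,-1.5],[0,0,6.9],60],[[-0.3,0.4,-1.5],[0,0,6.9],60],[[-0.3,0.4,-1.5],[0,0,6.9],60],[[-0.3,0.2,-1.5],[0,0,6.9],60]]'

```text
time: 2.45
eef_pos: [0.4021, 0.0628, 0.2415]
orientation: [[0.364, 0.008, -0.931], [0.931, 0.0, 0.364], [0.003, -1.0, -0.008]]
wrist_force: [0.5, 0.6, -0.3]
width: 0.0551
```

Call:
apply_moves --deltas '[[[-0.2,0,-1.5],[0,0,6.9],60],[[0,0,-1.5],[0,0,6.9],60],[[0,0,-1],[0,0,6.9],60],[[0,0,-0.5],[0,0,6.9],60],[[0,0,0],[0,0,0],60]]'

```text
time: 2.87
eef_pos: [0.3969, 0.0551, 0.1904]
orientation: [[-0.126, -0.001, -0.992], [0.992, -0.0, -0.126], [-0.0, -1.0, 0.001]]
wrist_force: [-0.7, 0.5, -0.2]
width: 0.055
```

```bash
cat > st.py <<'E'
from h import *
s=observe(); R=np.array(s['orientation']); p=s['eef_pos']
print('t',round(s['time'],2),'p',p.round(4),'yaw',np.degrees(np.arctan2(R[1,0],R[0,0])).round(2),'down',R[:,1].round(4),'F',s['wrist_force'].round(2),'w',round(s['width'],4),'j',s['joints'].round(2))
E
python3 st.py
```

```text
t 2.87 p [0.3969 0.0551 0.1904] yaw 97.26 down [-7.e-04 -4.e-04 -1.e+00] F [-0.66  0.46 -0.2 ] w 0.055 j [ 0.56  0.38 -0.88  2.23  0.45  0.72  1.06]
```

Call:
apply_moves --deltas '[[[0,0.6,-2],[0,0,-1],60],[[0,0.6,-2],[0,0,-0.9],60],[[0,0.4,-2],[0,0,0],60],[[0,0,-2],[0,0,0],60],[[0,0,-1],[0,0,0],60],[[0,0,0],[0,0,0],60]]'

```text
time: 3.37
eef_pos: [0.3992, 0.0634, 0.0977]
orientation: [[-0.055, 0.002, -0.998], [0.998, -0.007, -0.055], [-0.007, -1.0, -0.001]]
wrist_force: [-0.8, -0.3, 0.2]
width: 0.0551
```

```bash
python3 st.py
python3 - <<'E'
from h import *
n='wrist'
im,d,K,E=shot(n); save(n+'2',im); np.savez('pics/'+n+'2.npz',im=im,d=d,K=K,E=E)
E
```

```text
t 3.37 p [0.3992 0.0634 0.0977] yaw 93.15 down [ 0.0018 -0.0065 -1.    ] F [-0.76 -0.32  0.24] w 0.0551 j [ 0.31  0.55 -0.65  2.28  0.7   0.52  0.74]
```

View pics/wrist2.png

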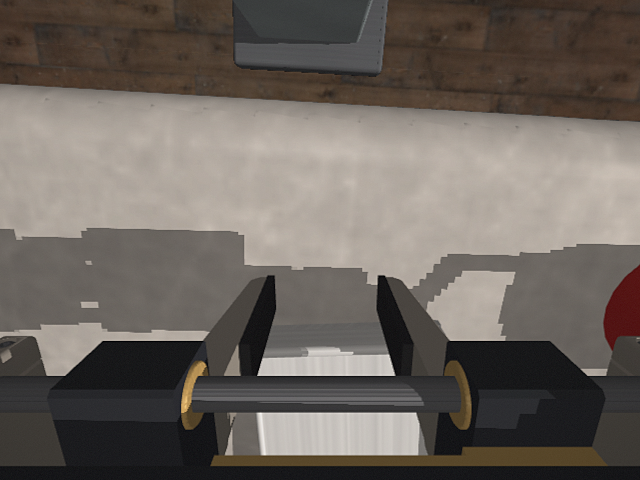

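Call:
apply_moves --deltas '[[[0.2,0.8,0],[0.4,0,2.2],60],[[0,0,0],[0,0,0],60],[[0,0,0],[0,0,0],60]]'

```text
time: 3.67
eef_pos: [0.4031, 0.0712, 0.1004]
orientation: [[-0.092, 0.006, -0.996], [0.996, 0.0, -0.092], [-0.0, -1.0, -0.006]]
wrist_force: [-0.5, 0.0, -0.3]
width: 0.0551
```

```bash
python3 st.py
```

```text
t 3.67 p [0.4031 0.0712 0.1004] yaw 95.27 down [ 5.9e-03  2.0e-04 -1.0e+00] F [-0.54  0.05 -0.26] w 0.0551 j [ 0.32  0.55 -0.67  2.27  0.7   0.53  0.76]
```

Call:
apply_moves --deltas '[[[0.5,0,-0.2],[0,0,0],60],[[0.5,0.05,-0.1],[0,0,0.6],60],[[0.5,0.05,0],[0,0,0.6],60],[[0.5,0.05,0],[0,0,0.6],60],[[0.5,0.05,0],[0,0,0.6],60],[[0.4,0.05,0],[0,0,0.6],60],[[0,0,0],[0,0,0],60]]'

```text
time: 4.25
eef_pos: [0.4322, 0.0717, 0.0982]
orientation: [[-0.145, 0.001, -0.989], [0.989, -0.005, -0.145], [-0.005, -1.0, -0.0]]
wrist_force: [-1.9, -0.9, 1.1]
width: 0.055
```

```bash
python3 st.py
python3 - <<'E'
from h import *
im,d,K,E=shot('top'); np.savez('pics/top3.npz',im=im,d=d,K=K,E=E); save('top3',cv2.resize(im[170:330,220:360],None,fx=3.7,fy=3.7,interpolation=cv2.INTER_CUBIC))
E
```

```text
t 4.25 p [0.4322 0.0717 0.0982] yaw 98.34 down [ 7.0e-04 -4.9e-03 -1.0e+00] F [-1.86 -0.92  1.13] w 0.055 j [ 0.32  0.59 -0.68  2.2   0.7   0.58  0.84]
```

View pics/top3.png

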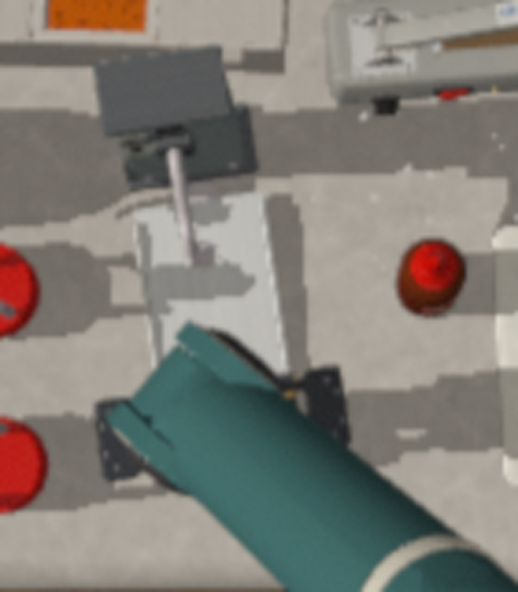

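Call:
apply_moves --deltas '[[[0.4,0.1,0],[0.2,0,0.2],60],[[0.3,0.1,0],[0,0,0.1],60],[[0.3,0.1,0],[0,0,0],60],[[0.2,0.1,0],[0,0,0],60],[[0,0,0],[0,0,0],60]]'

```text
time: 4.72
eef_pos: [0.4447, 0.0756, 0.0979]
orientation: [[-0.15, -0.0, -0.989], [0.989, -0.002, -0.15], [-0.002, -1.0, 0.001]]
wrist_force: [-1.4, -0.7, 0.1]
width: 0.0551
```

```bash
python3 st.py
```

```text
t 4.72 p [0.4447 0.0756 0.0979] yaw 98.64 down [-3.0e-04 -1.7e-03 -1.0e+00] F [-1.39 -0.7   0.07] w 0.0551 j [ 0.32  0.61 -0.68  2.17  0.7   0.59  0.85]
```

```bash
cat > tp.py <<'E'
from h import *
import sys
im,d,K,E=shot('top'); W=cloud(d,K,E)
z=np.zeros(d.shape,bool); z[215:275,250:305]=True
m=z&(W[...,2]>-.01)&(W[...,2]<.03)&(im.min(-1)>185)
P=W[m]; A=np.c_[P[:,:2]-[.54,.085],np.ones(len(P))]
k=np.linalg.lstsq(A,P[:,2],rcond=None)[0]
for _ in range(5):
    g=np.abs(A@k-P[:,2])<.006; k=np.linalg.lstsq(A[g],P[g,2],rcond=None)[0]
print(len(P),'slope deg',np.degrees(k[:2]).round(2),'z@.54',k[2].round(4),'x range',np.percentile(P[g,0],[1,99]).round(3))
for x in np.arange(.47,.64,.02):
    q=P[np.abs(P[:,0]-x)<.01]
    if len(q)>5: print(x.round(2),len(q),np.median(q[:,2]).round(4),'y',np.percentile(q[:,1],[1,99]).round(3))
save(sys.argv[1],cv2.resize(im[170:330,220:360],None,fx=3.7,fy=3.7,interpolation=cv2.INTER_CUBIC))
E
python3 tp.py top4
```

```text
25 slope deg [-0.03 -0.06] z@.54 0.0129 x range [0.5   0.622]
0.53 6 0.0136 y [0.038 0.148]
```

View pics/top4.png

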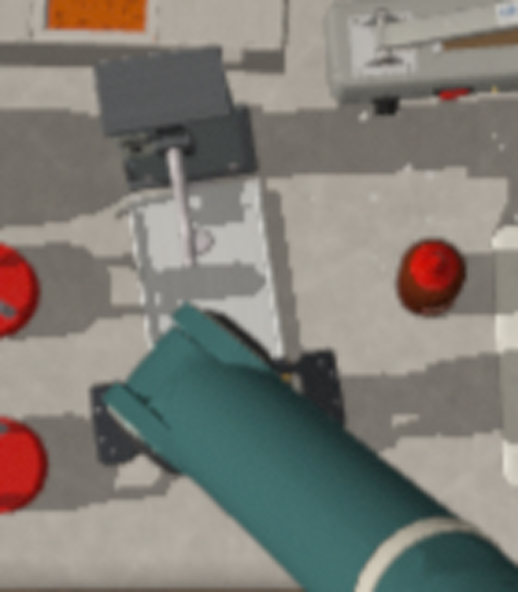

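Call:
apply_moves --deltas '[[[-1.0,0,0],[0,0,0],60],[[-0.5,0,1],[0,0,0],60],[[0,0,3],[0,0,0],60],[[0,0,3.5],[0,0,0],60],[[0,0,3.5],[0,0,0],60],[[0,0,3.5],[0,0,0],60],[[0,0,3.5],[0,0,0],60],[[0,0,3.5],[0,0,0],60]]'

```text
time: 5.43
eef_pos: [0.4211, 0.0787, 0.3179]
orientation: [[-0.161, -0.01, -0.987], [0.987, 0.001, -0.161], [0.002, -1.0, 0.01]]
wrist_force: [0.7, -1.7, 0.1]
width: 0.0549
```

```bash
python3 st.py;  python3 - <<'E'
from h import *
n='wrist'
im,d,K,E=shot(n); save(n+'5',im); np.savez('pics/'+n+'5.npz',im=im,d=d,K=K,E=E)
E
```

```text
t 5.43 p [0.4211 0.0787 0.3179] yaw 99.28 down [-1.050e-02  5.000e-04 -9.999e-01] F [ 0.74 -1.7   0.15] w 0.0549 j [ 0.71  0.21 -1.06  2.04  0.22  1.01  1.28]
```

View pics/wrist5.png

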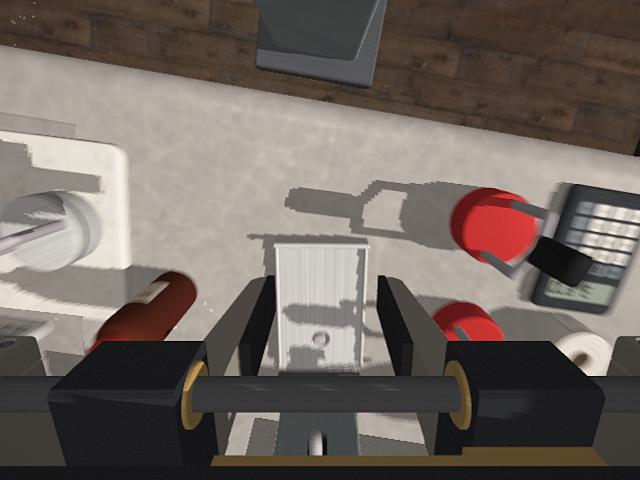

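Run:
```python
from h import *
t=np.load('pics/wrist5.npz'); W=cloud(t['d'],t['K'],t['E'])
P=W[255:365,288:355].reshape(-1,3); P=P[np.isfinite(P[:,0])]; A=np.c_[P[:,:2]-[.52,.09],np.ones(len(P))]; g=P[:,2]<.02
for _ in range(5):
    k=np.linalg.lstsq(A[g],P[g,2],rcond=None)[0]; g=np.abs(A@k-P[:,2])<.003
print(k, np.degrees(k[:2]),g.mean())
P=W[322:356,300:342]
save('w5c',cv2.resize(t['im'][230:380,250:400],None,fx=4,fy=4,interpolation=cv2.INTER_CUBIC))
```

```text
[ 0.00018799 -0.00036281  0.0059731 ] [ 0.01077119 -0.02078766] 0.9866594064797168
```

View pics/w5c.png

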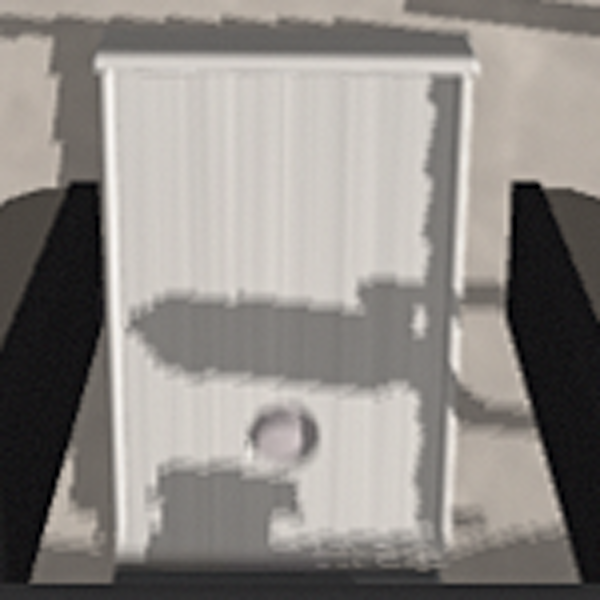

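Call:
apply_moves --deltas '[[[0.8,-3.6,0.2],[0,-0.5,3],60],[[0.8,-3.6,0],[0,0,3],60],[[0.8,-3.6,0],[0,0,3],60],[[0.8,-3.6,0],[0,0,3],60],[[0.8,-3.6,0],[0,0,3],60],[[0.8,-3.6,0],[0,0,3],60],[[0.6,-3.6,0],[0,0,3],60],[[0.4,-3.0,0],[0,0,2],60]]'

```text
time: 6.15
eef_pos: [0.4805, -0.2005, 0.3373]
orientation: [[-0.572, 0.034, -0.82], [0.82, -0.007, -0.572], [-0.026, -0.999, -0.024]]
wrist_force: [-0.6, 0.7, -0.5]
width: 0.0552
```

Call:
apply_moves --deltas '[[[0,0,0],[0,0,0],60],[[0,0,0],[0,0,0],60]]'

```text
time: 6.32
eef_pos: [0.4797, -0.2074, 0.3374]
orientation: [[-0.564, 0.035, -0.825], [0.825, -0.009, -0.565], [-0.027, -0.999, -0.024]]
wrist_force: [-1.1, 1.4, -0.6]
width: 0.0552
```

```bash
python3 st.py;  python3 - <<'E'
from h import *
n='wrist'
im,d,K,E=shot(n); save(n+'6',im); np.savez('pics/'+n+'6.npz',im=im,d=d,K=K,E=E)
E
```

```text
t 6.32 p [ 0.4797 -0.2074  0.3374] yaw 124.37 down [ 0.0353 -0.0086 -0.9993] F [-1.06  1.44 -0.6 ] w 0.0552 j [ 1.15  0.37 -0.98  1.85  0.35  1.07  2.21]
```

View pics/wrist6.png

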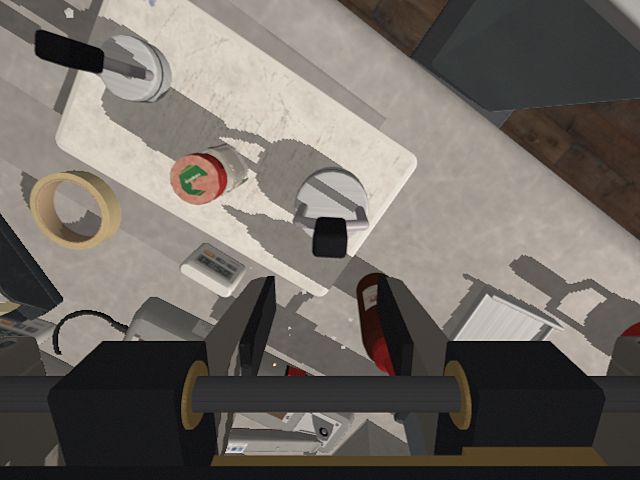

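Run:
```python
from h import *
t=np.load('pics/wrist6.npz'); W=cloud(t['d'],t['K'],t['E'])
def box(u0,u1,v0,v1,z0,z1,n):
    m=np.zeros(W.shape[:2],bool); m[v0:v1,u0:u1]=True; m&=(W[...,2]>z0)&(W[...,2]<z1); P=W[m]
    r=cv2.minAreaRect((P[:,:2]*1000).astype(np.float32)); print(n,m.sum(),np.array(r[0]).round(1),np.array(r[1]).round(1),round(r[2],1),np.median(P[:,2]).round(4))
box(300,365,210,265,.176,.2,'posttop')
box(285,375,160,245,.055,.067,'bodytop')
box(285,375,180,245,.115,.135,'crossbar')
box(0,180,20,110,.135,.16,'small post')
box(165,235,140,210,.105,.125,'jar')
```

```text
posttop 867 [ 481.2 -210.1] [19.8 26. ] 31.7 0.1805
bodytop 2819 [ 479.  -211.3] [73.1 78.6] 33.0 0.0608
crossbar 499 [ 479.5 -211.3] [14.8 68.1] 31.9 0.1223
small post 1271 [ 481.7 -453.1] [20.1 27. ] 17.5 0.1452
jar 2074 [ 519.2 -331.6] [45.1 44.7] 34.8 0.1132
```

Call:
apply_moves --deltas '[[[0.1,-0.3,-2],[0.5,2,-2.6],60],[[0,0,-1.5],[0,0,0],60],[[0,0,0],[0,0,0],60]]'

```text
time: 6.62
eef_pos: [0.4805, -0.2071, 0.3036]
orientation: [[-0.528, 0.002, -0.849], [0.849, -0.005, -0.528], [-0.005, -1.0, 0.001]]
wrist_force: [-1.6, 0.9, -0.6]
width: 0.0556
```

```bash
python3 st.py
```

```text
t 6.62 p [ 0.4805 -0.2071  0.3036] yaw 121.86 down [ 0.0017 -0.0046 -1.    ] F [-1.64  0.93 -0.61] w 0.0556 j [ 1.09  0.42 -0.94  1.87  0.39  1.05  2.13]
```

Call:
apply_moves --deltas '[[[0.1,-0.3,-2],[0.2,0,0],60],[[0,0,-2],[0,0,0],60],[[0,0,-1.5],[0,0,0],60],[[0,0,-1],[0,0,0],60],[[0,0,0],[0,0,0],60]]'

```text
time: 7.03
eef_pos: [0.4828, -0.2028, 0.2415]
orientation: [[-0.537, 0.007, -0.843], [0.843, -0.005, -0.537], [-0.008, -1.0, -0.004]]
wrist_force: [-0.2, 0.1, 0.9]
width: 0.0552
```

```bash
python3 st.py
```

```text
t 7.03 p [ 0.4828 -0.2028  0.2415] yaw 122.51 down [ 0.0074 -0.0048 -1.    ] F [-0.2   0.1   0.94] w 0.0552 j [ 1.03  0.49 -0.88  1.93  0.48  0.93  2.06]
```

Call:
apply_moves --deltas '[[[-0.1,-0.7,-0.8],[0.3,0.3,-0.8],60],[[0,-0.1,-0.4],[0,0,0],60],[[0,0,0],[0,0,0],60]]'

```text
time: 7.28
eef_pos: [0.4829, -0.21, 0.2312]
orientation: [[-0.527, 0.005, -0.85], [0.85, -0.001, -0.527], [-0.003, -1.0, -0.003]]
wrist_force: [0.2, 0.8, -0.2]
width: 0.0552
```

```bash
python3 st.py
```

```text
t 7.28 p [ 0.4829 -0.21    0.2312] yaw 121.8 down [ 0.0047 -0.001  -1.    ] F [ 0.19  0.82 -0.21] w 0.0552 j [ 1.03  0.51 -0.87  1.93  0.49  0.92  2.05]
```

Good. Close with 30 N.

Call:
apply_moves --deltas '[[[-0.1,0,0],[0,0,0],0],[[0,0,0],[0,0,0],0],[[0,0,0],[0,0,0],0],[[0,0,0],[0,0,0],0],[[0,0,0],[0,0,0],0]]' --newtons 40

```text
time: 7.7
eef_pos: [0.4822, -0.2101, 0.2329]
orientation: [[-0.526, 0.006, -0.85], [0.85, -0.002, -0.526], [-0.005, -1.0, -0.005]]
wrist_force: [2.5, -4.2, -6.3]
width: 0.0262
```

Call:
apply_moves --deltas '[[[0,0,0.5],[0,0,0],0],[[0,0,1.0],[0,0,0],0],[[0,0,0.5],[0,0,0],0],[[0,0,0],[0,0,0],0],[[0,0,0],[0,0,0],0]]'

```text
time: 8.12
eef_pos: [0.4801, -0.2101, 0.2528]
orientation: [[-0.526, 0.002, -0.85], [0.85, -0.0, -0.526], [-0.001, -1.0, -0.001]]
wrist_force: [-0.6, -0.4, -5.9]
width: 0.0258
```

```bash
python3 st.py
```

```text
t 8.12 p [ 0.4801 -0.2101  0.2528] yaw 121.74 down [ 1.8e-03 -1.0e-04 -1.0e+00] F [-0.61 -0.42 -5.9 ] w 0.0258 j [ 1.06  0.48 -0.89  1.91  0.46  0.96  2.08]
```

Call:
apply_moves --deltas '[[[0,0,1.5],[0,0,0],0],[[0,0,2.5],[0,0,0],0],[[-0.5,0.5,2.5],[0,0,0],0],[[-1,1.5,1.8],[0,0,-1],0],[[-1,2.5,0],[0,0,-2],0],[[-1,2.5,0],[0,0,-2],0],[[-0.5,2.5,0],[0,0,-2],0],[[0,2.5,0],[0,0,-2],0]]'

```text
time: 8.78
eef_pos: [0.4361, -0.0921, 0.3368]
orientation: [[-0.37, -0.001, -0.929], [0.929, -0.0, -0.37], [0.0, -1.0, 0.001]]
wrist_force: [0.7, -0.7, -5.2]
width: 0.0254
```

```bash
python3 st.py
```

```text
t 8.78 p [ 0.4361 -0.0921  0.3368] yaw 111.74 down [-8.e-04 -0.e+00 -1.e+00] F [ 0.69 -0.75 -5.24] w 0.0254 j [ 1.07  0.21 -1.03  1.99  0.21  1.05  1.89]
```

Call:
apply_moves --deltas '[[[0,2.5,0.1],[0,0,-2],0],[[0,2.5,0],[0,0,-2],0],[[0.5,2.5,0],[0,0,-2],0],[[0.5,2.5,0],[0,0,-2],0],[[0.5,2.5,0],[0,0,-2],0],[[0.5,2,0],[0,0,-1],0],[[0,1,0],[0,0,0],0],[[0,0,0],[0,0,0],0]]'

```text
time: 9.45
eef_pos: [0.4517, 0.0766, 0.3382]
orientation: [[-0.183, -0.0, -0.983], [0.983, -0.004, -0.183], [-0.004, -1.0, 0.001]]
wrist_force: [-0.5, 0.0, -5.8]
width: 0.0255
```

```bash
python3 st.py
python3 - <<'E'
from h import *
n='side'
im,d,K,E=shot(n); save(n+'7',cv2.resize(im[140:320,230:430],None,fx=3.3,fy=3.3,interpolation=cv2.INTER_CUBIC)); np.savez('pics/'+n+'7.npz',im=im,d=d,K=K,E=E)
n='wrist'
im,d,K,E=shot(n); save(n+'7',im); np.savez('pics/'+n+'7.npz',im=im,d=d,K=K,E=E)
E
```

```text
t 9.45 p [0.4517 0.0766 0.3382] yaw 100.53 down [-3.0e-04 -4.4e-03 -1.0e+00] F [-0.48  0.05 -5.78] w 0.0255 j [ 0.69  0.25 -1.06  1.96  0.26  1.07  1.28]
```

View pics/side7.png

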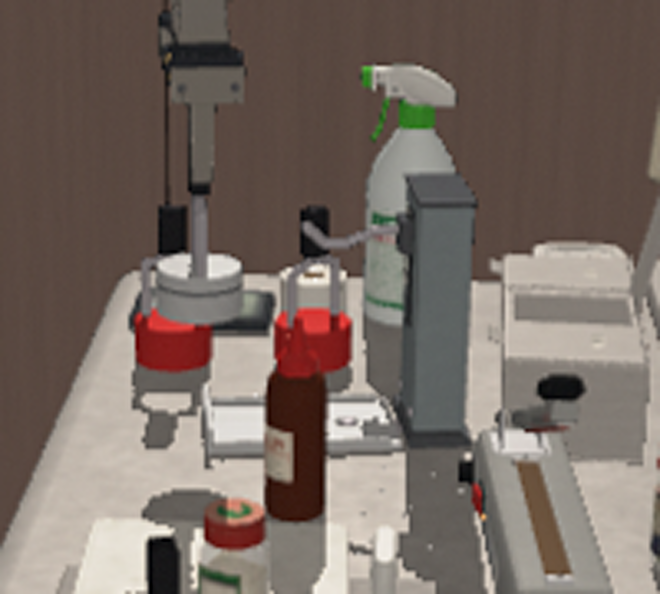

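View pics/wrist7.png

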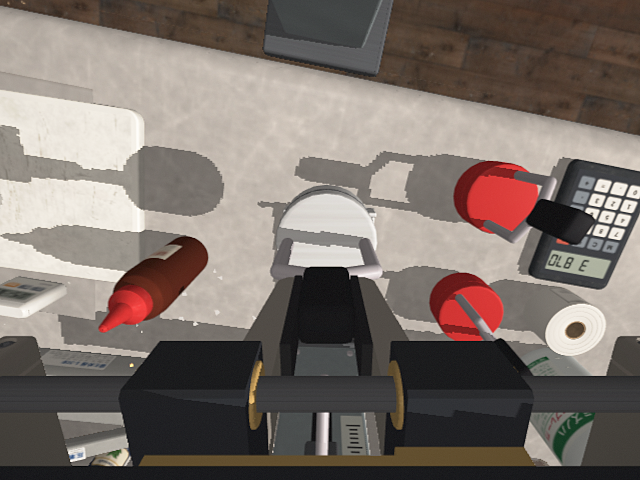

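Run:
```python
from h import *
t=np.load('pics/wrist7.npz'); W=cloud(t['d'],t['K'],t['E'])
P=W[195:230,290:365].reshape(-1,3); P=P[P[:,2]>.1]; print('bodytop z',np.median(P[:,2]),cv2.minAreaRect((P[:,:2]*1000).astype(np.float32)))
P=W[262:285,275:380].reshape(-1,3); P=P[(P[:,2]>.19)&(P[:,2]<.26)]; print('bar',len(P),np.percentile(P[:,2],[5,50,95]),cv2.minAreaRect((P[:,:2]*1000).astype(np.float32)))
t=np.load('pics/side7.npz'); W=cloud(t['d'],t['K'],t['E'])
z=np.zeros(W.shape[:2],bool); z[210:245,270:310]=True
P=W[z&(W[...,2]>.09)&(W[...,1]<.09)&(W[...,1]>0)]; print(len(P),P.min(0),P.max(0)); h=np.histogram(P[:,2],bins=20); print(h[0],h[1].round(3))
```

```text
bodytop z 0.1663895222169064 ((426.88885498046875, 68.98570251464844), (26.72467613220215, 63.41072463989258), 10.466882705688477)
bar 1881 [0.22257489 0.24228832 0.25861155] ((448.4630432128906, 73.84616088867188), (14.770950317382812, 65.56936645507812), 10.362037658691406)
517 [0.41022997 0.02714857 0.1226074 ] [0.49020669 0.08993464 0.20812128]
[ 23  38  32  32  42  33  42  30  41  40 117  12   4   5   3   5   3   6
   2   7] [0.123 0.127 0.131 0.135 0.14  0.144 0.148 0.153 0.157 0.161 0.165 0.17
 0.174 0.178 0.182 0.187 0.191 0.195 0.2   0.204 0.208]
```

Call:
apply_moves --deltas '[[[1.5,0.25,0],[0,0,-0.8],0],[[1.5,0.25,0],[0,0,-0.8],0],[[1.5,0.25,0],[0,0,0],0],[[1.5,0.25,0],[0,0,0],0],[[1.5,0.25,0],[0,0,0],0],[[1.5,0.25,0],[0,0,0],0],[[1.5,0.2,0],[0,0,0],0],[[1.2,0.1,0],[0,0,0],0]]'

```text
time: 10.22
eef_pos: [0.5707, 0.0763, 0.334]
orientation: [[-0.133, -0.011, -0.991], [0.991, -0.019, -0.133], [-0.018, -1.0, 0.014]]
wrist_force: [-6.6, 6.4, -5.7]
width: 0.0258
```

Call:
apply_moves --deltas '[[[0,0,0],[0,0,0],0],[[0,0,0],[0,0,0],0]]'

```text
time: 10.38
eef_pos: [0.5732, 0.0758, 0.3328]
orientation: [[-0.129, -0.011, -0.992], [0.992, -0.011, -0.129], [-0.01, -1.0, 0.013]]
wrist_force: [-2.1, 3.7, -5.5]
width: 0.0257
```

```bash
python3 st.py
python3 - <<'E'
from h import *
n='side'
im,d,K,E=shot(n); save(n+'8',cv2.resize(im[140:320,230:430],None,fx=3.3,fy=3.3,interpolation=cv2.INTER_CUBIC)); np.savez('pics/'+n+'8.npz',im=im,d=d,K=K,E=E)
n='wrist'
im,d,K,E=shot(n); save(n+'8',im); np.savez('pics/'+n+'8.npz',im=im,d=d,K=K,E=E)
E
```

```text
t 10.38 p [0.5732 0.0758 0.3328] yaw 97.4 down [-0.0112 -0.0114 -0.9999] F [-2.11  3.7  -5.46] w 0.0257 j [ 0.49  0.49 -0.92  1.7   0.43  1.18  1.15]
```

View pics/side8.png

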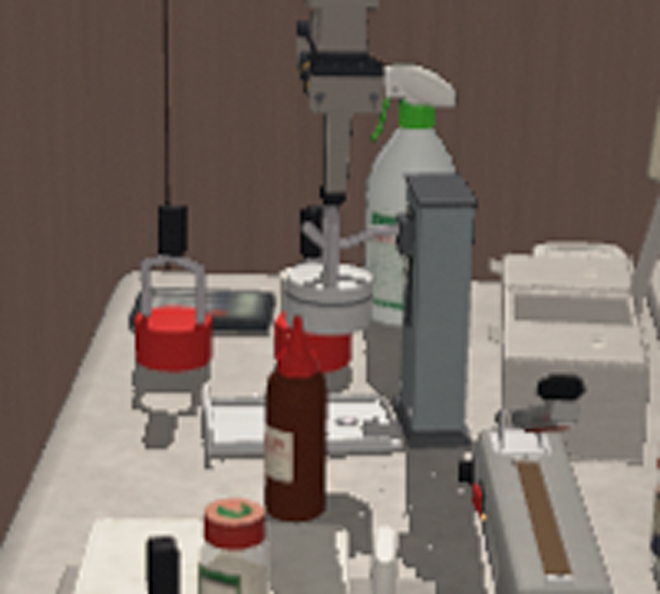

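View pics/wrist8.png

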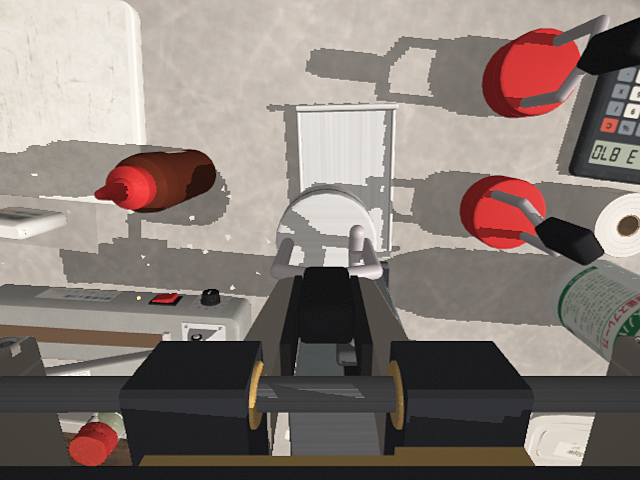

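Call:
apply_moves --deltas '[[[0,0.7,0.2],[0.3,-0.3,0.7],0],[[0,0.7,0.1],[0.3,-0.3,0.7],0],[[0.1,0.5,0],[0,0,0],0],[[0,0,0],[0,0,0],0]]'

```text
time: 10.82
eef_pos: [0.5733, 0.0909, 0.3357]
orientation: [[-0.151, -0.001, -0.988], [0.988, -0.008, -0.151], [-0.008, -1.0, 0.002]]
wrist_force: [0.4, -0.3, -5.9]
width: 0.0259
```

```bash
python3 st.py
```

```text
t 10.82 p [0.5733 0.0909 0.3357] yaw 98.71 down [-5.0e-04 -8.5e-03 -1.0e+00] F [ 0.41 -0.34 -5.93] w 0.0259 j [ 0.47  0.49 -0.93  1.7   0.43  1.17  1.15]
```

Call:
apply_moves --deltas '[[[0.2,0.5,0],[0.4,0,0],0],[[0,0.1,-1],[0,0,0],0],[[0,0,-1],[0,0,0],0],[[0,0,-0.5],[0,0,0],0],[[0,0,0],[0,0,0],0]]'

```text
time: 11.23
eef_pos: [0.5752, 0.0962, 0.3078]
orientation: [[-0.151, -0.001, -0.989], [0.989, -0.004, -0.151], [-0.004, -1.0, 0.001]]
wrist_force: [-0.7, 0.6, -5.7]
width: 0.0255
```

```bash
python3 st.py
python3 - <<'E'
from h import *
n='side'
im,d,K,E=shot(n); save(n+'9',cv2.resize(im[140:320,230:430],None,fx=3.3,fy=3.3,interpolation=cv2.INTER_CUBIC)); np.savez('pics/'+n+'9.npz',im=im,d=d,K=K,E=E)
n='wrist'
im,d,K,E=shot(n); save(n+'9',im[100:400,200:450])
W=cloud(d,K,E); P=W[195:225,290:345].reshape(-1,3); P=P[P[:,2]>.1]; print('bodytop z',np.median(P[:,2]))
E
```

```text
t 11.23 p [0.5752 0.0962 0.3078] yaw 98.69 down [-7.0e-04 -4.4e-03 -1.0e+00] F [-0.73  0.55 -5.67] w 0.0255 j [ 0.45  0.53 -0.91  1.72  0.46  1.12  1.12]
bodytop z 0.1364134393529577
```

View pics/side9.png

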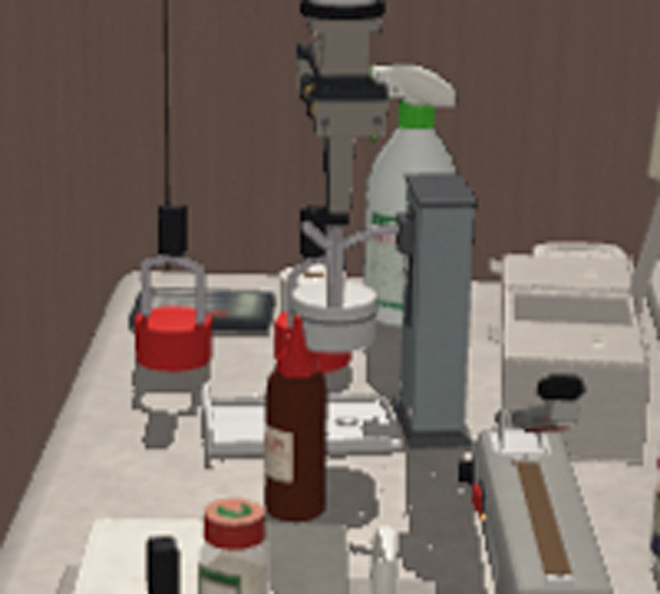

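View pics/wrist9.png

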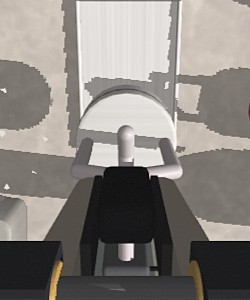

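Call:
apply_moves --deltas '[[[0,0,-0.5],[0.2,0,0],0],[[0,0,-0.6],[0,0,0],0],[[0,0,-0.6],[0,0,0],0],[[0,0,-0.3],[0,0,0],0],[[0,0,0],[0,0,0],0]]'

```text
time: 11.75
eef_pos: [0.5764, 0.0966, 0.2884]
orientation: [[-0.15, 0.003, -0.989], [0.989, 0.0, -0.15], [-0.0, -1.0, -0.003]]
wrist_force: [-0.7, 0.1, -2.7]
width: 0.0258
```

```bash
python3 st.py
```

```text
t 11.75 p [0.5764 0.0966 0.2884] yaw 98.64 down [ 3.1e-03  4.0e-04 -1.0e+00] F [-0.72  0.08 -2.72] w 0.0258 j [ 0.44  0.55 -0.9   1.74  0.48  1.09  1.1 ]
```

Call:
apply_moves --deltas '[[[0,0,-0.5],[0,0,0],0],[[0,0,-0.4],[0,0,0],0],[[0,0,-0.2],[0,0,0],0],[[0,0,0],[0,0,0],0],[[0,0,0],[0,0,0],0]]'

```text
time: 12.17
eef_pos: [0.5768, 0.0967, 0.2778]
orientation: [[-0.15, 0.004, -0.989], [0.989, -0.001, -0.15], [-0.001, -1.0, -0.004]]
wrist_force: [-2.0, -0.6, -1.0]
width: 0.0257
```

```bash
python3 st.py
```

```text
t 12.17 p [0.5768 0.0967 0.2778] yaw 98.63 down [ 4.3e-03 -5.0e-04 -1.0e+00] F [-2.01 -0.59 -1.02] w 0.0257 j [ 0.43  0.56 -0.89  1.75  0.49  1.07  1.09]
```

Call:
apply_moves --deltas '[[[0,0,-0.2],[0,0,0],0],[[0,0,0],[0,0,0],0],[[0,0,0],[0,0,0],60],[[0,0,0],[0,0,0],60],[[0,0,0],[0,0,0],60],[[0,0,0],[0,0,0],60]]'

```text
time: 12.67
eef_pos: [0.5786, 0.0976, 0.2778]
orientation: [[-0.15, 0.01, -0.989], [0.989, 0.001, -0.15], [-0.0, -1.0, -0.01]]
wrist_force: [0.2, 0.1, 0.2]
width: 0.0506
```

```bash
python3 st.py
python3 - <<'E'
from h import *
n='side'
im,d,K,E=shot(n); save(n+'10',cv2.resize(im[140:320,230:430],None,fx=3.3,fy=3.3,interpolation=cv2.INTER_CUBIC))
n='wrist'
im,d,K,E=shot(n); save(n+'10',im[100:400,150:500])
W=cloud(d,K,E); P=W[195:225,290:310].reshape(-1,3); P=P[P[:,2]>.05]; print('bodytop z',np.median(P[:,2]))
E
```

```text
t 12.67 p [0.5786 0.0976 0.2778] yaw 98.63 down [ 0.0104  0.0013 -0.9999] F [0.24 0.08 0.24] w 0.0506 j [ 0.43  0.56 -0.89  1.75  0.49  1.06  1.09]
bodytop z 0.10338670276186496
```

View pics/side10.png

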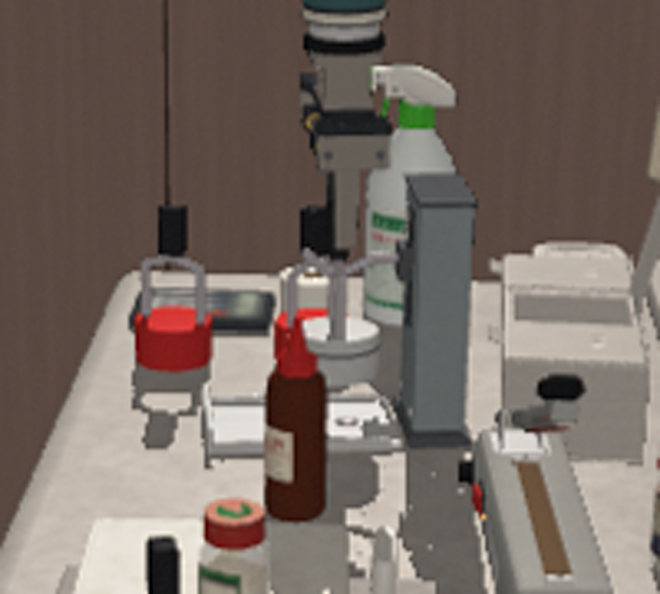

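View pics/wrist10.png

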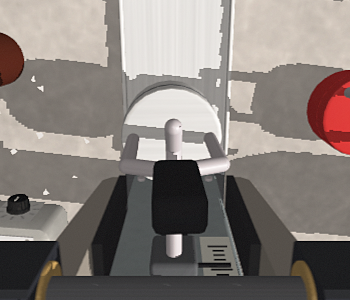

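Call:
apply_moves --deltas '[[[0,0,0],[0,0,0],65],[[0,0,0],[0,0,0],65],[[0,0,0],[0,0,0],65],[[0,0,0],[0,0,0],65],[[0,0,0],[0,0,0],65],[[0,0,0],[0,0,0],65],[[0,0,0],[0,0,0],65],[[0,0,0],[0,0,0],65]]'

```text
time: 13.43
eef_pos: [0.5787, 0.0976, 0.2778]
orientation: [[-0.15, 0.011, -0.989], [0.989, 0.001, -0.15], [-0.0, -1.0, -0.011]]
wrist_force: [-0.3, -0.3, -0.2]
width: 0.0597
```

Call:
apply_moves --deltas '[[[0,0,0],[0,0,0],65],[[0,0,0],[0,0,0],65],[[0,0,0],[0,0,0],65],[[0,0,0],[0,0,0],65],[[0,0,0],[0,0,0],65],[[0,0,0],[0,0,0],65],[[0,0,0],[0,0,0],65],[[0,0,0],[0,0,0],65]]'

```text
time: 14.1
eef_pos: [0.5786, 0.0976, 0.2778]
orientation: [[-0.15, 0.01, -0.989], [0.989, 0.001, -0.15], [-0.0, -1.0, -0.011]]
wrist_force: [-0.3, -0.4, -0.3]
width: 0.0594
```

```bash
python3 st.py
python3 - <<'E'
from h import *
n='wrist'
a=[]
for i in range(4):
    im,d,K,E=shot(n); a.append((im,cloud(d,K,E)))
im,W=a[-1]
save(n+'11',im[100:400,150:500])
for im,W in a:
    P=W[195:225,290:310].reshape(-1,3); P=P[P[:,2]>.05]
    z=np.zeros(W.shape[:2],bool); z[240:340,290:370]=True; Q=W[z&(W[...,2]>.205)&(W[...,2]<.26)&(im.max(-1)<60)]
    print('bodytop z',np.median(P[:,2]).round(4),'post',len(Q),cv2.minAreaRect((Q[:,:2]*1000).astype(np.float32)),np.percentile(Q[:,2],[5,50,95]).round(3))
print(np.abs(a[0][0].astype(int)-a[-1][0]).mean(), (np.abs(a[0][0][150:340,270:380].astype(int)-a[-1][0][150:340,270:380]).max(-1)>30).mean())
E
```

```text
t 14.1 p [0.5786 0.0976 0.2778] yaw 98.63 down [ 0.0105  0.0013 -0.9999] F [-0.28 -0.39 -0.28] w 0.0594 j [ 0.43  0.56 -0.89  1.75  0.49  1.06  1.09]
bodytop z 0.1029 post 2785 ((575.9871826171875, 96.46080780029297), (20.153757095336914, 26.07157325744629), 8.890565872192383) [0.208 0.222 0.223]
bodytop z 0.1028 post 2786 ((575.9378662109375, 96.56293487548828), (19.997909545898438, 26.031949996948242), 9.781241416931152) [0.208 0.222 0.223]
bodytop z 0.103 post 2780 ((575.9678344726562, 96.5975341796875), (20.016143798828125, 26.10638999938965), 9.199597358703613) [0.208 0.222 0.223]
bodytop z 0.1029 post 2772 ((575.944091796875, 96.59318542480469), (19.837617874145508, 25.90941619873047), 9.60151195526123) [0.208 0.222 0.223]
1.1040462239583333 0.0
```

View pics/wrist11.png

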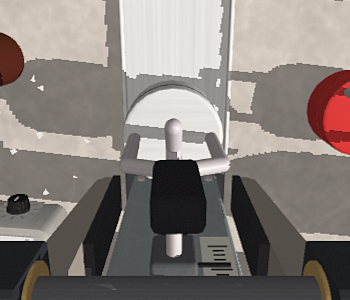

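Call:
apply_moves --deltas '[[[0,0,0],[0,0,0],65],[[0,0,0],[0,0,0],65],[[0,0,0],[0,0,0],65],[[0,0,0],[0,0,0],65],[[0,0,0],[0,0,0],65],[[0,0,0],[0,0,0],65],[[0,0,0],[0,0,0],65],[[0,0,0],[0,0,0],65]]'

```text
time: 14.97
eef_pos: [0.5786, 0.0976, 0.2778]
orientation: [[-0.15, 0.011, -0.989], [0.989, 0.001, -0.15], [-0.0, -1.0, -0.011]]
wrist_force: [-0.5, 0.2, 1.2]
width: 0.0598
```

Call:
apply_moves --deltas '[[[0,0,0],[0,0,0],65],[[0,0,0],[0,0,0],65],[[0,0,0],[0,0,0],65],[[0,0,0],[0,0,0],65],[[-0.2,-0.1,0],[0,0.6,0.3],65],[[0,0,0],[0,0,0],65]]'

```text
time: 15.47
eef_pos: [0.5764, 0.0966, 0.2778]
orientation: [[-0.156, -0.001, -0.988], [0.988, 0.001, -0.156], [0.001, -1.0, 0.001]]
wrist_force: [0.3, -0.4, 0.3]
width: 0.0598
```

```bash
python3 st.py
```

```text
t 15.47 p [0.5764 0.0966 0.2778] yaw 98.97 down [-8.0e-04  1.3e-03 -1.0e+00] F [ 0.29 -0.44  0.31] w 0.0598 j [ 0.44  0.56 -0.89  1.75  0.49  1.07  1.1 ]
```

Call:
apply_moves --deltas '[[[0,0,0],[0,0,0],0],[[0,0,0],[0,0,0],0],[[0,0,0],[0,0,0],0],[[0,0,0],[0,0,0],0],[[0,0,0],[0,0,0],0],[[0,0,0],[0,0,0],0]]' --newtons 40

```text
time: 15.97
eef_pos: [0.5764, 0.0963, 0.2777]
orientation: [[-0.156, -0.001, -0.988], [0.988, 0.001, -0.156], [0.001, -1.0, 0.001]]
wrist_force: [-0.2, 0.2, 0.1]
width: 0.0261
```

Call:
apply_moves --deltas '[[[0,0,0.5],[0,0,0],0],[[0,0,1.0],[0,0,0],0],[[0,0,1.0],[0,0,0],0],[[0,0,1.0],[0,0,0],0],[[0,0,1.0],[0,0,0],0],[[0,0,1.0],[0,0,0],0],[[0,0,0.6],[0,0,0],0],[[0,0,0],[0,0,0],0]]'

```text
time: 16.63
eef_pos: [0.5746, 0.0956, 0.3429]
orientation: [[-0.156, -0.006, -0.988], [0.988, 0.0, -0.156], [0.001, -1.0, 0.006]]
wrist_force: [0.5, -0.2, -5.3]
width: 0.0259
```

```bash
python3 st.py
python3 - <<'E'
from h import *
n='wrist'
im,d,K,E=shot(n); save(n+'12',im[100:400,150:500])
W=cloud(d,K,E); P=W[195:225,290:345].reshape(-1,3); P=P[P[:,2]>.1]; print('bodytop z',np.median(P[:,2]))
E
```

```text
t 16.63 p [0.5746 0.0956 0.3429] yaw 98.98 down [-6.2e-03  4.0e-04 -1.0e+00] F [ 0.47 -0.15 -5.29] w 0.0259 j [ 0.47  0.49 -0.94  1.68  0.42  1.19  1.16]
bodytop z 0.16754254669886262
```

View pics/wrist12.png

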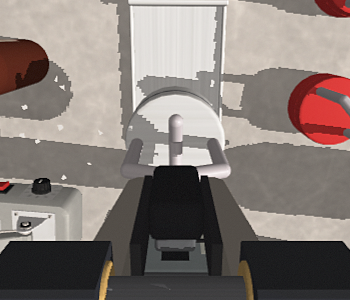

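Call:
apply_moves --deltas '[[[-1,-0.15,0],[0,0,0],0],[[-1.2,-0.2,0],[0,0,0],0],[[-1.2,-0.2,0],[0,0,0],0],[[0,0,0],[0,0,0],0]]'

```text
time: 17.02
eef_pos: [0.5364, 0.0897, 0.3402]
orientation: [[-0.157, -0.012, -0.988], [0.988, -0.0, -0.157], [0.002, -1.0, 0.012]]
wrist_force: [-1.0, 0.7, -5.7]
width: 0.0259
```

```bash
python3 st.py
```

```text
t 17.02 p [0.5364 0.0897 0.3402] yaw 99.02 down [-1.200e-02 -1.000e-04 -9.999e-01] F [-0.99  0.65 -5.7 ] w 0.0259 j [ 0.53  0.43 -0.97  1.77  0.38  1.15  1.17]
```

Call:
apply_moves --deltas '[[[-1.5,-0.25,0],[0,-0.6,0],0],[[-1.5,-0.25,0],[0,0,0],0],[[-1.5,-0.25,0],[0,0,0],0],[[-1.5,-0.25,0],[0,0,0],0],[[-1.5,-0.25,0],[0,0,0],0],[[-1,-0.5,0],[0,0,0],0],[[0,0,0],[0,0,0],0]]'

```text
time: 17.6
eef_pos: [0.4452, 0.0714, 0.337]
orientation: [[-0.158, -0.006, -0.987], [0.987, -0.002, -0.158], [-0.001, -1.0, 0.006]]
wrist_force: [-0.5, -0.6, -6.5]
width: 0.0258
```

```bash
python3 st.py
```

```text
t 17.6 p [0.4452 0.0714 0.337 ] yaw 99.09 down [-0.0057 -0.0019 -1.    ] F [-0.46 -0.57 -6.49] w 0.0258 j [ 0.72  0.24 -1.07  1.98  0.24  1.06  1.28]
```

Call:
apply_moves --deltas '[[[-0.3,-2.5,0],[0,0,1],0],[[-0.3,-2.7,0],[0,0,1],0],[[-0.3,-2.7,0],[0,0,1],0],[[0,-2.7,0],[0,0,1],0],[[0,-2.7,0],[0,0,1],0],[[0,-2.7,0],[0,0,1],0],[[0.5,-2.7,0],[0,0,1],0],[[0.8,-2.7,0],[0,0,1],0]]'

```text
time: 18.27
eef_pos: [0.4504, -0.1431, 0.3388]
orientation: [[-0.315, 0.002, -0.949], [0.949, -0.002, -0.315], [-0.002, -1.0, -0.002]]
wrist_force: [0.7, 0.2, -6.3]
width: 0.0259
```

```bash
python3 st.py
```

```text
t 18.27 p [ 0.4504 -0.1431  0.3388] yaw 108.34 down [ 0.0022 -0.0019 -1.    ] F [ 0.71  0.16 -6.27] w 0.0259 j [ 1.11  0.27 -1.    1.94  0.26  1.07  1.89]
```

Call:
apply_moves --deltas '[[[0.8,-2.5,-0.5],[0,0,1],0],[[0.8,-2.0,-1],[0,0,1],0],[[0.5,-1.5,-1.5],[0,0,0],0],[[0,-0.5,-2],[0,0,0],0],[[0,0,-1.5],[0,0,0],0],[[0,0,-1],[0,0,0],0],[[0,0,0],[0,0,0],0]]'

```text
time: 18.85
eef_pos: [0.4777, -0.2228, 0.2588]
orientation: [[-0.335, 0.009, -0.942], [0.942, -0.004, -0.335], [-0.007, -1.0, -0.007]]
wrist_force: [-0.4, 0.1, -5.5]
width: 0.0259
```

```bash
python3 st.py
python3 - <<'E'
from h import *
n='wrist'
im,d,K,E=shot(n); save(n+'13',im)
W=cloud(d,K,E); P=W[195:225,290:345].reshape(-1,3); P=P[P[:,2]>.06]; print('bodytop z',np.percentile(P[:,2],[10,50,90]))
n='side'
im,d,K,E=shot(n); save(n+'13',cv2.resize(im[200:390,200:400],None,fx=3.1,fy=3.1,interpolation=cv2.INTER_CUBIC))
E
```

```text
t 18.85 p [ 0.4777 -0.2228  0.2588] yaw 109.58 down [ 0.0088 -0.0038 -1.    ] F [-0.37  0.06 -5.51] w 0.0259 j [ 1.07  0.47 -0.87  1.91  0.44  0.96  1.9 ]
bodytop z [0.08097984 0.08263931 0.08359183]
```

View pics/wrist13.png

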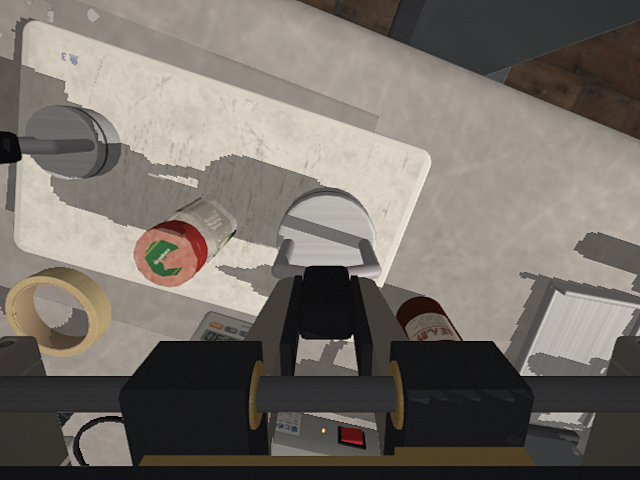

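View pics/side13.png

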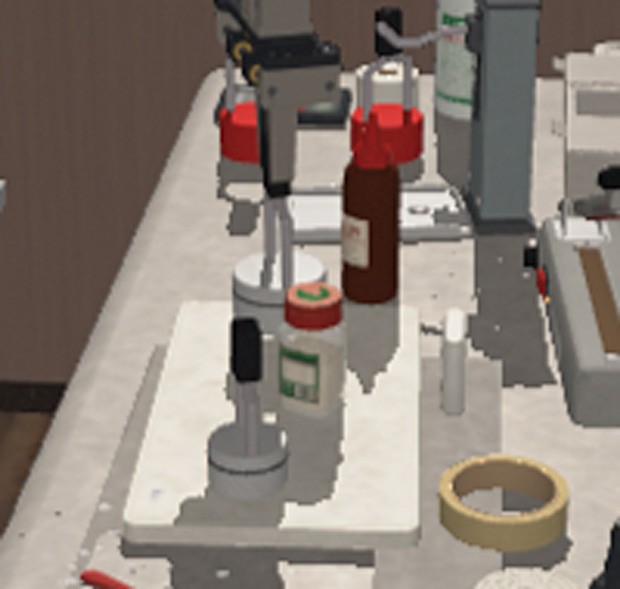

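Call:
apply_moves --deltas '[[[0,0.4,-0.7],[0.2,0.5,0],0],[[0,0,-0.6],[0,0,0],0],[[0,0,-0.3],[0,0,0],0],[[0,0,0],[0,0,0],0]]'

```text
time: 19.28
eef_pos: [0.4808, -0.217, 0.2468]
orientation: [[-0.338, 0.008, -0.941], [0.941, -0.004, -0.338], [-0.007, -1.0, -0.006]]
wrist_force: [0.2, 1.1, -5.8]
width: 0.0257
```

```bash
python3 st.py
```

```text
t 19.28 p [ 0.4808 -0.217   0.2468] yaw 109.76 down [ 0.0075 -0.0045 -1.    ] F [ 0.23  1.11 -5.84] w 0.0257 j [ 1.04  0.48 -0.86  1.92  0.46  0.94  1.88]
```

Call:
apply_moves --deltas '[[[0,0,-0.4],[0.2,0.4,0],0],[[0,0,-0.3],[0,0,0],0],[[0,0,-0.2],[0,0,0],0],[[0,0,0],[0,0,0],0]]'

```text
time: 19.62
eef_pos: [0.4813, -0.2169, 0.2378]
orientation: [[-0.339, 0.001, -0.941], [0.941, -0.002, -0.339], [-0.002, -1.0, -0.001]]
wrist_force: [-1.1, -0.1, -6.4]
width: 0.0261
```

```bash
python3 st.py
```

```text
t 19.62 p [ 0.4813 -0.2169  0.2378] yaw 109.79 down [ 0.0013 -0.0021 -1.    ] F [-1.11 -0.1  -6.39] w 0.0261 j [ 1.03  0.5  -0.85  1.92  0.47  0.93  1.87]
```

Call:
apply_moves --deltas '[[[0,0,-0.15],[0,0,0],0],[[0,0,-0.15],[0,0,0],0],[[0,0,0],[0,0,0],0]]'

```text
time: 19.87
eef_pos: [0.4826, -0.2166, 0.237]
orientation: [[-0.338, 0.003, -0.941], [0.941, -0.003, -0.338], [-0.004, -1.0, -0.002]]
wrist_force: [0.1, 0.4, -6.2]
width: 0.0256
```

```bash
python3 st.py
```

```text
t 19.87 p [ 0.4826 -0.2166  0.237 ] yaw 109.78 down [ 0.0034 -0.0032 -1.    ] F [ 0.09  0.42 -6.16] w 0.0256 j [ 1.03  0.5  -0.85  1.92  0.47  0.93  1.87]
```

Call:
apply_moves --deltas '[[[-0.1,0,-0.2],[0,0.2,0],0],[[0,0,-0.2],[0,0,0],0],[[0,0,0],[0,0,0],0]]'

```text
time: 20.12
eef_pos: [0.484, -0.2164, 0.2371]
orientation: [[-0.338, 0.004, -0.941], [0.941, -0.006, -0.338], [-0.007, -1.0, -0.002]]
wrist_force: [-1.1, -0.6, -6.4]
width: 0.0258
```

```bash
python3 st.py
```

```text
t 20.12 p [ 0.484  -0.2164  0.2371] yaw 109.76 down [ 0.0042 -0.006  -1.    ] F [-1.14 -0.61 -6.45] w 0.0258 j [ 1.03  0.5  -0.85  1.92  0.47  0.93  1.86]
```

Call:
apply_moves --deltas '[[[-0.2,0,-0.4],[0.3,0.3,0],0],[[-0.1,0,-0.3],[0,0,0],0],[[0,0,-0.1],[0,0,0],0]]'

```text
time: 20.37
eef_pos: [0.485, -0.2164, 0.2366]
orientation: [[-0.338, 0.006, -0.941], [0.941, -0.006, -0.338], [-0.008, -1.0, -0.004]]
wrist_force: [-3.2, 1.4, -2.5]
width: 0.0257
```

```bash
python3 st.py
python3 - <<'E'
from h import *
n='wrist'
im,d,K,E=shot(n); save(n+'14',im)
W=cloud(d,K,E); P=W[195:225,290:345].reshape(-1,3); P=P[P[:,2]>.04]; print('bodytop z',np.percentile(P[:,2],[10,50,90]))
E
```

```text
t 20.37 p [ 0.485  -0.2164  0.2366] yaw 109.73 down [ 0.006  -0.0064 -1.    ] F [-3.2   1.43 -2.51] w 0.0257 j [ 1.02  0.5  -0.85  1.92  0.48  0.93  1.86]
bodytop z [0.05968562 0.06091624 0.06181565]
```

Call:
apply_moves --deltas '[[[0,0,-0.1],[0,0,0],0],[[0,0,0],[0,0,0],60],[[0,0,0],[0,0,0],60],[[0,0,0],[0,0,0],60],[[0,0,0],[0,0,0],60]]'

```text
time: 20.83
eef_pos: [0.4873, -0.2174, 0.2375]
orientation: [[-0.337, 0.013, -0.941], [0.941, -0.009, -0.337], [-0.013, -1.0, -0.009]]
wrist_force: [-0.3, 0.5, -0.9]
width: 0.0504
```

```bash
python3 st.py
python3 - <<'E'
from h import *
n='wrist'
im,d,K,E=shot(n); save(n+'15',im)
W=cloud(d,K,E); z=np.zeros(d.shape,bool); z[230:350,280:375]=True; Q=W[z&(W[...,2]>.174)&(W[...,2]<.2)&(im.max(-1)<60)]; print(len(Q),cv2.minAreaRect((Q[:,:2]*1000).astype(np.float32)),np.median(Q[:,2]))
E
```

```text
t 20.83 p [ 0.4873 -0.2174  0.2375] yaw 109.71 down [ 0.0127 -0.0092 -0.9999] F [-0.33  0.47 -0.87] w 0.0504 j [ 1.02  0.5  -0.85  1.91  0.48  0.92  1.86]
2204 ((485.5361633300781, -218.82859802246094), (19.75848960876465, 25.50928497314453), 21.38501739501953) 0.18040883322385187
```

View pics/wrist15.png

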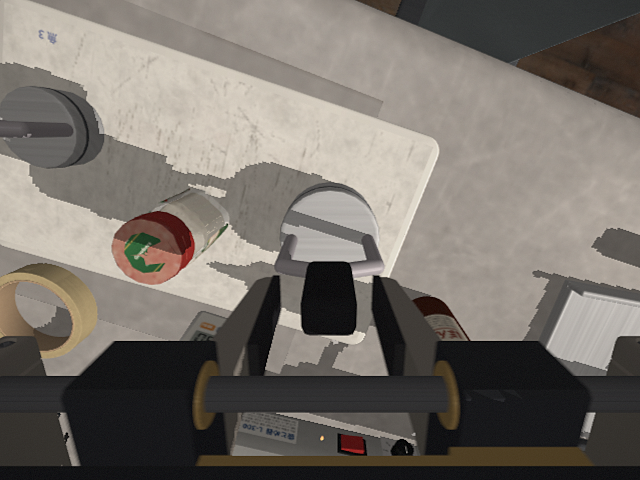

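Released, standing upright. Retreat straight up, then check.

Call:
apply_moves --deltas '[[[0,0,1.5],[0.3,0.5,0],65],[[0,0,2.5],[0,0,0],65],[[0,0,3],[0,0,0],65],[[0,0,3],[0,0,0],65],[[-1.5,-1,2],[0,0,0],65],[[-2,-2,0],[0,0,0],65],[[-2,-2,0],[0,0,0],65],[[0,0,0],[0,0,0],65]]'

```text
time: 21.55
eef_pos: [0.431, -0.2671, 0.3616]
orientation: [[-0.344, 0.004, -0.939], [0.939, -0.002, -0.344], [-0.003, -1.0, -0.003]]
wrist_force: [-0.3, -0.2, 0.4]
width: 0.0595
```

```bash
python3 st.py
python3 - <<'E'
from h import *
im,d,K,E=shot('side'); save('side16',cv2.resize(im[150:390,220:440],None,fx=2.5,fy=2.5,interpolation=cv2.INTER_CUBIC))
S=cloud(d,K,E)
im,d,K,E=shot('top'); save('top16',cv2.resize(im[170:330,220:500],None,fx=2.8,fy=2.8,interpolation=cv2.INTER_CUBIC))
n='wrist'
im,d,K,E=shot(n); save(n+'16',im)
H=S[(S[...,2]>.15)&(S[...,2]<.215)&(S[...,0]<.585)&(S[...,0]>.568)&(np.abs(S[...,1]-.096)<.012)]; print('valley',len(H),np.percentile(H[:,2],[5,50,95]) if len(H) else 0)
W=cloud(d,K,E); z=(W[...,2]>.174)&(W[...,2]<.19)&(np.abs(W[...,0]-.485)<.03)&(np.abs(W[...,1]+.218)<.03)&(im.max(-1)<70); Q=W[z]; print(len(Q),cv2.minAreaRect((Q[:,:2]*1000).astype(np.float32)),np.median(Q[:,2]))
z=(W[...,2]>.055)&(W[...,2]<.067)&(np.abs(W[...,0]-.485)<.045)&(np.abs(W[...,1]+.218)<.045); Q=W[z]; print(cv2.minEnclosingCircle((Q[:,:2]*1000).astype(np.float32)),np.median(Q[:,2]))
A=np.c_[Q[:,:2],np.ones(len(Q))]; print('tilt',np.linalg.lstsq(A,Q[:,2],rcond=None)[0])
E
```

```text
t 21.55 p [ 0.431  -0.2671  0.3616] yaw 110.09 down [ 0.0039 -0.0015 -1.    ] F [-0.32 -0.17  0.4 ] w 0.0595 j [ 1.29  0.31 -0.96  1.84  0.28  1.13  2.16]
valley 17 [0.18203205 0.18680857 0.19105809]
630 ((485.68109130859375, -219.517822265625), (19.474468231201172, 25.945484161376953), 17.25853157043457) 0.1803962826463318
((486.6640319824219, -219.38319396972656), 39.75025939941406) 0.06081191103839731
tilt [0.01334589 0.00595097 0.05567827]
```

View pics/side16.png

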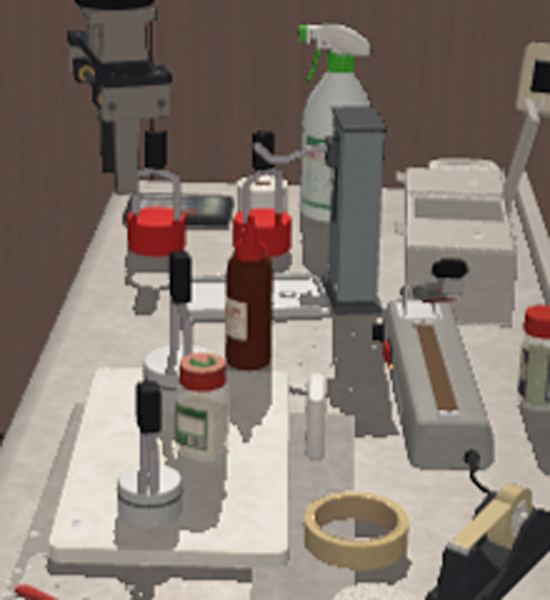

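View pics/top16.png

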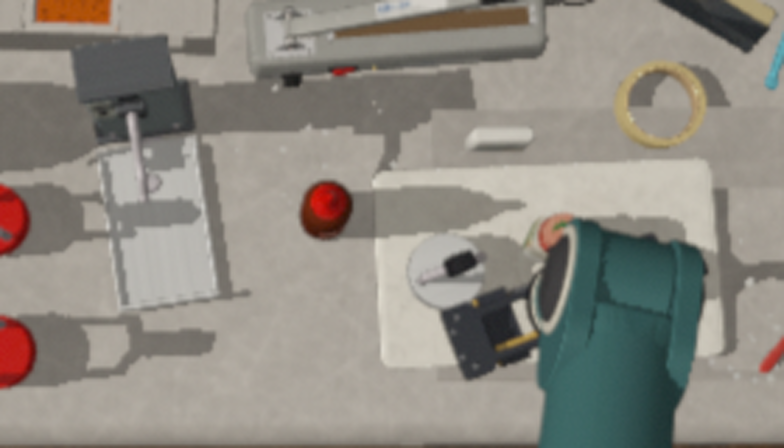

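View pics/wrist16.png

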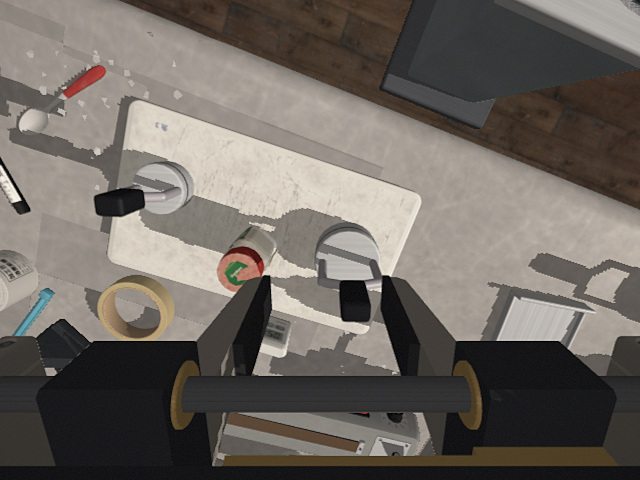

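```bash
python3 tp.py top17; python3 -c "
from rig import *
print(hand_in())"
```

```text
24 slope deg [-0.11  0.48] z@.54 0.0138 x range [0.487 0.625]
the job is handed in; nothing more can be done
None
```

I pushed the catch plate home onto the pin, hung the larger weight on the hook and let it settle, then set it back on the white board and handed the job in at about 22 s. No verdict comes back, so the evidence below is my own measurements.

- **Plate:** after the push it was flat (slope under 0.03°, top at 6 mm) with the pin visible in the hole. The last pictures still show the pin in the hole. The final plate-slope check used too few pixels (24) to mean much, but it did not contradict this.
- **Hanging:** the large weight hung released for about 2.7 s with the hook about 26 mm down. Four pictures taken during that time showed no movement.
- **Hook:** it is empty and back up. Its valley reads 187–191 mm, which is coarse, against 190 mm unloaded.
- **Large weight:** it stands released on the board, with its top at 180 mm as before and its axis about 0.11 m to +y of the board's middle. The depth fit on the body top suggested about 0.8° of tilt, at noise level and below the 0.05 rad limit. The nearest thing to it, the jar, is about 0.1 m away centre to centre.
- **Other objects:** the small weight, jar and bottles look untouched in the last pictures.

On the way to the hook the arm drifted sideways about 20 mm and an upright of the bail pressed lightly on the hook. The highest force I read was about 9 N sideways. I corrected it before lowering.

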